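Set up the filtration manifold

ROBOT

A 7-joint arm with a two-finger parallel gripper is mounted at the origin on a cart in front of the work surface, level with it; the furniture and walls round the work are solid. World frame = base frame: x ahead of the robot, y to its left, z up, the work surface at z = 0. Lengths are in mm, angles in rad, forces in N, time in s.
With the tool pointing down it reaches from about 400 to 875 mm from the base axis. Payload 19.3 kg.
Tool frame: the origin (TCP) lies at the very end of the fingers, on their centre line; the grasp point (between the pads) lies 19 mm behind it (grip_point_offset is the z of the grasp point in the tool frame, in mm); z points along the fingers, x is the direction in which the jaws open and shut, and the axes are right-handed (so a half turn about z gives the same grasp; the last joint's range is limited). The gripper opens to 85 mm and grips with 20 to 120 N. Pads are 22 mm wide; open, the fingers measure 114 mm over their backs; the gripper's body (76 mm by 85 mm) begins 54 mm behind the grasp point. The pads swing forward as they close: fully open they stand 13 mm farther back than shut.
Start: joints at [1.032, 0.521, -0.036, 1.599, 0.021, 1.021, -0.113], TCP at [282.357, -557.573, 191.591] pointing down, gripper open.
Joint ranges: [-2.91, 2.91], [-0.3, 2.13], [-1.5, 1.42], [0.17, 2.43], [-1.26, 4.41], [0.16, 1.93], [-2.52, 2.52]. Speed limits (rad/s): [1.89, 1.89, 2.39, 2.39, 3.01, 3.01, 3.01].

INTERFACE

Orientations are given as a 3x3 rotation matrix whose columns are the frame's x, y, z axes.
In Python, from workcell import movep, movel, goto_joints, open_gripper, clamp, wait, inverse_kinematics, read_state, camera, PlanningError, finish_job, grip_point_offset gives the robot as it stands. Calls block until the motion is done:
- movep(position, orientation): joint-space move of the TCP to a pose.
- movel(position, frame=None, max_speed=150, guard=None): straight line of the TCP; frame=None keeps the orientation; max_speed is the mean speed in mm/s. With guard (N) it stops when the force on the tool has changed by that much, and returns True; else False.
- goto_joints(angles): joint-space move.
- open_gripper() and clamp(): open the fingers fully, or close them until they stop; the grip force is fixed at half the most.
- wait(seconds).
- inverse_kinematics(position, orientation): joint angles nearest the present ones, or None.
- read_state(): the state.
- camera(name): name is "scene" or "top"; returns a dict with "image" (480x640x3 uint8, blue, green, red), "range_z" (480x640 float32, mm along the optical axis (not along the pixel's ray), 0 where there is no reading), "fx", "fy", "cx", "cy" (pixels), "cam_to_world" (4x4, takes a point from camera to world coordinates). Camera axes: x right, y up, looking along -z (the intrinsics and any distortion apply to the point x, -y, -z); pixel columns grow to the right and rows downward; lengths in mm; the calibration is good to about 2 mm. A picture is of the moment at which its call begins.
A pose or a line that the arm cannot do raises PlanningError and nothing moves.
- finish_job(): hands the job in, once; it reports no verdict.
The state is a dict: "time": time; "qpos": joint angles; "qvel": joint speeds; "joint_efforts": joint torques, N m; "eef_pos": TCP position; "tool_rot": TCP orientation; "ft_force": force on the tool from outside, world axes, zero at the start; "torque": the same for the moment, N m; "finger_gap": finger opening in mm.
Only numpy, scipy, OpenCV 4.12 (cv2) and the standard library are available. Lean on these libraries where they do the work, as an engineer would, in place of code of your own. Each camera call takes 0.05 s, during which the arm holds its last target.

TASK

Set up the vacuum-filtration manifold for a run: draw every filter funnel straight up out of its rack sleeve and, keeping it upright, seat its orange cone fully home in any of the manifold's conical seats, one funnel to a seat. Then swing the hold-down bail over until it lies in its catch, and have a blue lid properly on every funnel (a lid that is left over stays off the manifold, on the bench). Do not disturb the well plate and the timer.

Things in the scene. Friction and masses are not known exactly. Their poses are not given: they have to be found in the camera images.
- manifold: Fixed stainless filtration manifold, 84 x 264 mm, housing 58 mm high. Origin under its centre on the bench; its y axis runs along the row of three black conical rubber seats (pitch 68 mm, tops 74 mm above the bench); its -x side carries three blue tap levers (they do not move). A steel bail is hinged at its -y end; the bail's catch is at the +y end.
- port1 (a point): Conical seat 1, at manifold y = -68 mm. The point is where a funnel's origin comes to lie when its cone is fully home: on the seat's axis, 50 mm above the bench, 24 mm below the mouth (the collar then stands 4 mm clear of the mouth). Radius 18.6 mm at the mouth, tapering as the cone does; open below for the stem. Any funnel fits any seat.
- port2 (a point): Conical seat 2, at manifold y = 0 mm. The point is where a funnel's origin comes to lie when its cone is fully home: on the seat's axis, 50 mm above the bench, 24 mm below the mouth (the collar then stands 4 mm clear of the mouth). Radius 18.6 mm at the mouth, tapering as the cone does; open below for the stem. Any funnel fits any seat.
- port3 (a point): Conical seat 3, at manifold y = 68 mm. The point is where a funnel's origin comes to lie when its cone is fully home: on the seat's axis, 50 mm above the bench, 24 mm below the mouth (the collar then stands 4 mm clear of the mouth). Radius 18.6 mm at the mouth, tapering as the cone does; open below for the stem. Any funnel fits any seat.
- bail (a joint): Bail hinge, rad. 0 = closed: bail level, rails over the funnel collars, cross bar in the forked black catch at the +y end. Grows as it is raised; 1.95 to 2.2 at the start, leaning back past upright beyond the -y end. Stiff (0.28 N m): stays where it is left, so bring it all the way down (2 N or so at the knob). It cannot close over a funnel that is not home; closed, it blocks the seats.
- bail_hinge (a point): Point on the bail's hinge axis midway between its ends, at manifold y = -118 mm, 90.5 mm above the bench. The axis is parallel to manifold x; a turn about +x (from +y up to +z) raises the bail.
- bail_knob (a point): Centre of the black ball knob, 26 mm diameter, at the bail's free end, 258 mm from the hinge axis. The bail is a frame of 8 mm rod: rails 30 mm either side of the middle plane, cross bar 228 mm from the hinge axis, then a thin stem to the knob. Pinched along manifold x with the tool upright, the knob turns between the fingers as the bail swings.
- sleeve_rack: Fixed white rack, 164 x 164 mm, with four upright grey sleeves at x = +-47.5, y = +-47.5 mm in its frame; origin under its centre on the bench. Sleeves: top 49 mm above the bench, bore 18 mm for the 16 mm funnel stems, 39 mm of stem inside; the stem stands on the sleeve's floor.
- funnel1: Filter funnel, about 0.14 kg, may be absent; all alike. Origin: on its axis where cone meets stem; z up. Stem 16 mm dia. from -40 mm to 0; orange cone 21 mm dia. at 0 to 40 at 28 mm; steel collar 64 mm dia. from 28 to 34; cup 38 mm dia. (lip 40) from 34 to the rim at 80 mm (grip it across from above, fingertips above the collar). Starts in a rack sleeve, origin 50 mm above the bench.
- funnel2: Filter funnel, about 0.14 kg, may be absent; all alike. Origin: on its axis where cone meets stem; z up. Stem 16 mm dia. from -40 mm to 0; orange cone 21 mm dia. at 0 to 40 at 28 mm; steel collar 64 mm dia. from 28 to 34; cup 38 mm dia. (lip 40) from 34 to the rim at 80 mm (grip it across from above, fingertips above the collar). Starts in a rack sleeve, origin 50 mm above the bench.
- funnel3: Filter funnel, about 0.14 kg, may be absent; all alike. Origin: on its axis where cone meets stem; z up. Stem 16 mm dia. from -40 mm to 0; orange cone 21 mm dia. at 0 to 40 at 28 mm; steel collar 64 mm dia. from 28 to 34; cup 38 mm dia. (lip 40) from 34 to the rim at 80 mm (grip it across from above, fingertips above the collar). Starts in a rack sleeve, origin 50 mm above the bench.
- funnel4: Filter funnel, about 0.14 kg, may be absent; all alike. Origin: on its axis where cone meets stem; z up. Stem 16 mm dia. from -40 mm to 0; orange cone 21 mm dia. at 0 to 40 at 28 mm; steel collar 64 mm dia. from 28 to 34; cup 38 mm dia. (lip 40) from 34 to the rim at 80 mm (grip it across from above, fingertips above the collar). Starts in a rack sleeve, origin 50 mm above the bench.
- lid1: Blue funnel lid, 49 mm dia., 0.05 kg: loose skirt of 44 mm bore, 10 mm deep; top plate at 10 to 14 mm; upright knob 15 mm dia. from 14 to 41 mm (grip it across from above). Origin at the centre of the skirt's lower edge, z up. On a funnel the plate rests on the rim and the lid's origin is 70 mm above the funnel's. Starts on the bench, right way up.
- lid2: Blue funnel lid, 49 mm dia., 0.05 kg: loose skirt of 44 mm bore, 10 mm deep; top plate at 10 to 14 mm; upright knob 15 mm dia. from 14 to 41 mm (grip it across from above). Origin at the centre of the skirt's lower edge, z up. On a funnel the plate rests on the rim and the lid's origin is 70 mm above the funnel's. Starts on the bench, right way up.
- lid3: Blue funnel lid, 49 mm dia., 0.05 kg: loose skirt of 44 mm bore, 10 mm deep; top plate at 10 to 14 mm; upright knob 15 mm dia. from 14 to 41 mm (grip it across from above). Origin at the centre of the skirt's lower edge, z up. On a funnel the plate rests on the rim and the lid's origin is 70 mm above the funnel's. Starts on the bench, right way up.
- pcr_plate: White well plate with samples, 86 x 128 x 30 mm, loose bystander at the back left. Origin under its centre.
- timer: White countdown timer, 66 x 66 x 19 mm, loose bystander at the back right. Origin under its centre.
There are look-alikes about, which are no part of the job. Leave any grey look-alike of the lid2 alone.

How it is judged:
By the outcome, as a careful person would: the job done as asked, in the order asked, and still so for the second after the job is handed in, with the robot touching nothing.
Of funnel1, funnel2, funnel3, funnel4 only 2 to 3 are there at a start; the rules pass over those that are not, and their reading is None.
At some moment in a run one of lid1, lid2, lid3 may be knocked a few centimetres aside while the robot is not near it.
It also fails if it takes over 210 s, if anything falls off the work surface, if the arm or the gripper's body presses on something with over 40 N, if the wrist force passes 120 N, or if a joint passes its speed limit or range.

## Working session

There is one attempt and no reset: what is moved stays moved. The work goes in short steps, each a Python script; the robot and the scene stay as the last script left them, time stands still between calls to the robot, and variables do not carry over. Pictures are saved under pics/ and viewed, and the job is handed in when it is done.

```bash
ls; mkdir -p pics
python3 - <<'E'
from workcell import *
import cv2,numpy as np
print(read_state())
print(grip_point_offset)
for n in("scene","top"):
    c=camera(n); cv2.imwrite(f"pics/{n}0.png",c["image"]); np.savez(f"pics/{n}0.npz",**c)
    print(n,c["fx"],c["fy"],c["cx"],c["cy"],[k for k in c]); print(np.round(c["cam_to_world"],3))
E
```

```text
pics
{'time': 0.0, 'qpos': array([ 1.03178889,  0.52202849, -0.03634566,  1.59995831,  0.02117504,
        1.02112241, -0.1127908 ]), 'qvel': array([-4.69599892e-04,  9.20097204e-05, -5.60098745e-04,  9.52682797e-04,
       -1.33977256e-03, -7.17595270e-04, -2.82537703e-05]), 'joint_efforts': array([ 2.33920626e-03, -9.27095532e+01,  1.98043540e+00, -3.69914460e+01,
        1.79577334e-02,  8.29800905e-03,  2.65276270e-05]), 'eef_pos': array([ 282.20471408, -557.2478679 ,  191.03432281]), 'tool_rot': array([[ 4.51823388e-01, -8.92107234e-01, -5.56200115e-04],
       [-8.92106690e-01, -4.51823727e-01,  9.86911004e-04],
       [-1.13173485e-03,  5.02803699e-05, -9.99999358e-01]]), 'ft_force': array([ 0.64670699, -0.77032413, -0.12481499]), 'torque': array([-0.01957688,  0.00730096, -0.07948015]), 'finger_gap': 85.60861628260807}
-18.700000000000003
scene 599.7696611687063 599.7696611687063 317.9180589340427 241.90923197610127 ['image', 'range_z', 'fx', 'fy', 'cx', 'cy', 'cam_to_world']
[[ 6.86000e-01  2.66000e-01 -6.77000e-01 -4.36612e+02]
 [-7.27000e-01  2.84000e-01 -6.25000e-01 -8.19491e+02]
 [ 2.60000e-02  9.21000e-01  3.89000e-01  6.48138e+02]
 [ 0.00000e+00  0.00000e+00  0.00000e+00  1.00000e+00]]
top 549.9974460378162 549.9974460378162 321.28471935333374 232.6726386429456 ['image', 'range_z', 'fx', 'fy', 'cx', 'cy', 'cam_to_world']
[[-2.600000e-02  9.830000e-01 -1.810000e-01  3.376240e+02]
 [-9.990000e-01 -2.900000e-02 -1.700000e-02  8.541900e+01]
 [-2.200000e-02  1.810000e-01  9.830000e-01  1.254206e+03]
 [ 0.000000e+00  0.000000e+00  0.000000e+00  1.000000e+00]]
```

View pics/scene0.png

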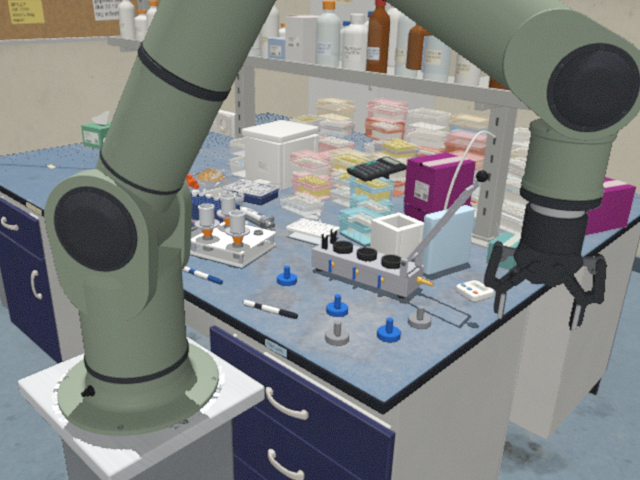

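View pics/top0.png

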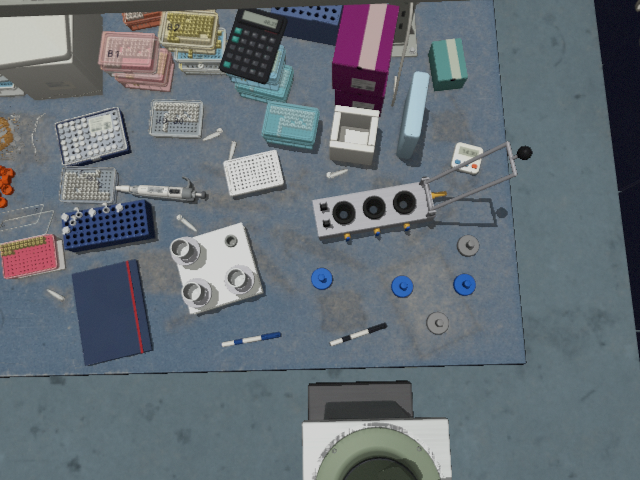

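Scene view: rack with three funnels (about px 207–240, 240), manifold (365,262) with its bail raised to the right (knob 483,176), and three blue lids (287,275), (338,305), (389,330). The grey look-alikes at (338,332) and (420,318) are to be left alone. Top view: funnels at (185,250), (239,278), (196,293), an empty sleeve at (231,241), seats at (344,213), (374,208), (404,202), the knob at (524,153), and blue lids at (321,279), (402,287), (465,285).

```bash
cat > h.py <<'E'
import numpy as np, cv2
def ray(c,u,v):
    d=np.array([(u-c["cx"])/c["fx"],-(v-c["cy"])/c["fy"],-1.0]); T=c["cam_to_world"]
    return T[:3,3],T[:3,:3]@d
def onz(c,u,v,z):
    o,d=ray(c,u,v); return o+d*(z-o[2])/d[2]
def atd(c,u,v,z): 
    o,d=ray(c,u,v); return o+d*z
def proj(c,p):
    T=c["cam_to_world"]; q=T[:3,:3].T@(np.asarray(p,float)-T[:3,3]); return np.array([c["cx"]+c["fx"]*q[0]/-q[2], c["cy"]-c["fy"]*q[1]/-q[2]])
def tri(c1,uv1,c2,uv2):
    o1,d1=ray(c1,*uv1);o2,d2=ray(c2,*uv2); d1=d1/np.linalg.norm(d1);d2=d2/np.linalg.norm(d2)
    s=np.linalg.lstsq(np.c_[d1,-d2],o2-o1,rcond=None)[0]; a=o1+s[0]*d1;b=o2+s[1]*d2
    return (a+b)/2,np.linalg.norm(a-b)
def cloud(c):
    h,w=c["range_z"].shape; v,u=np.mgrid[:h,:w]; z=c["range_z"]
    d=np.stack([(u-c["cx"])/c["fx"],-(v-c["cy"])/c["fy"],-np.ones_like(z)],-1)*z[...,None]
    P=d@c["cam_to_world"][:3,:3].T+c["cam_to_world"][:3,3]; P[z==0]=np.nan; return P
def load(n): return {k:v for k,v in np.load(n).items()}
E
python3 - <<'E'
from h import *
t=load("pics/top0.npz"); s=load("pics/scene0.npz")
def crop(c,x,y,w,h,k,n): cv2.imwrite(n,cv2.resize(c["image"][y:y+h,x:x+w],None,fx=k,fy=k,interpolation=cv2.INTER_CUBIC))
a=cv2.resize(t["image"][215:320,165:265],None,fx=4,fy=4,interpolation=cv2.INTER_CUBIC)
crop(t,165,220,100,100,6,"pics/c_rack.png"); crop(t,305,135,260,120,3,"pics/c_man.png"); crop(s,180,150,320,200,2.5,"pics/c_s.png")
# lids
for c,n in((t,"top"),(s,"scene")):
    P=cloud(c); hsv=cv2.cvtColor(c["image"],cv2.COLOR_BGR2HSV)
    m=cv2.inRange(hsv,(100,180,110),(120,255,255))
    N,L,S,C=cv2.connectedComponentsWithStats(m)
    for i in range(1,N):
        if S[i,4]>60: 
            q=P[L==i]; print(n,S[i],C[i].round(1),"zmax/med",np.nanpercentile(q,[50,99],axis=0).round(0).tolist())
P=cloud(t)
for u,v in[(300,260),(430,260),(280,320),(344,213),(374,208),(404,202),(185,250),(239,278),(196,293),(524,153)]:
    print(u,v,P[v,u].round(1))
E
```

```text
top [312 269  20  20 270] [321.6 278.2] zmax/med [[462.0, 108.0, 13.0], [483.0, 130.0, 44.0]]
top [454 274  21  21 329] [464.1 284.2] zmax/med [[440.0, -209.0, 13.0], [461.0, -189.0, 43.0]]
top [392 276  21  21 326] [401.6 286.2] zmax/med [[439.0, -70.0, 13.0], [460.0, -49.0, 43.0]]
scene [278 266  18  19 213] [286.5 277.6] zmax/med [[453.0, 100.0, 14.0], [477.0, 124.0, 40.0]]
scene [327 295  20  21 266] [336.7 307.6] zmax/med [[430.0, -80.0, 14.0], [454.0, -58.0, 41.0]]
scene [378 319  22  23 326] [388.5 332. ] zmax/med [[430.0, -220.0, 14.0], [454.0, -197.0, 43.0]]
300 260 [506.2 157.    3.5]
430 260 [ 498.5 -140.8   -2.2]
280 320 [371.6 205.1  -1.4]
344 213 [ 6.142e+02  5.250e+01 -2.000e-01]
374 208 [624.5 -18.   -2.4]
404 202 [ 6.363e+02 -8.840e+01 -2.000e-01]
185 250 [523.7 399.9  87.8]
239 278 [460.6 284.1  81.6]
196 293 [430.8 375.6  83.9]
524 153 [ 642.8 -260.1  317.5]
```

View pics/c_rack.png

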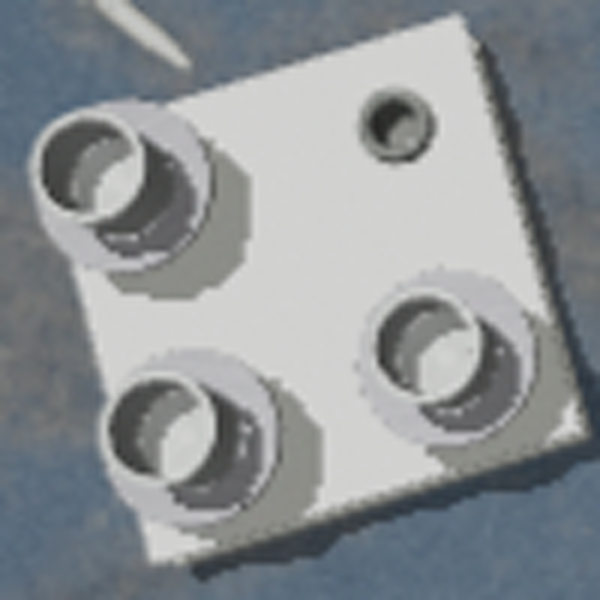

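View pics/c_man.png

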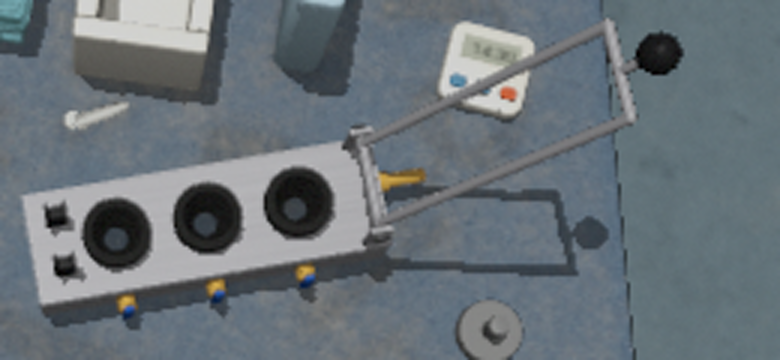

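View pics/c_s.png

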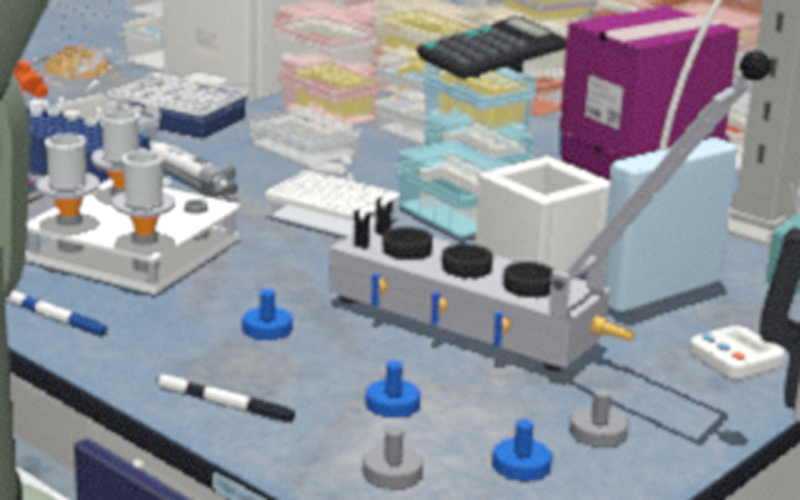

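Run:
```python
from h import *
from scipy.optimize import least_squares
t=load("pics/top0.npz"); s=load("pics/scene0.npz")
Pt=cloud(t);Ps=cloud(s)
print("rims by ray onto z=130 (top)")
pix=[(179.8,248.0),(191.8,291.7),(236.7,278.3)]
R=[onz(t,u,v,130) for u,v in pix]
for r in R: print(r.round(1), "scene px",proj(s,r).round(1))
for i in range(3): print(np.linalg.norm(R[i]-R[(i+1)%3]).round(1))
# rim points by depth circle fit in both views
def fit(P):
    x0=P.mean(0); r=least_squares(lambda p:np.hypot(P[:,0]-p[0],P[:,1]-p[1])-p[2],[*x0[:2],19.5],loss='soft_l1').x; return r
for r in R:
  for n,P in(("t",Pt),("s",Ps)):
    q=P[(np.abs(P[...,2]-130)<4)&(np.hypot(P[...,0]-r[0],P[...,1]-r[1])<30)]
    print(n,len(q),fit(q).round(1) if len(q)>8 else None, np.median(q[:,2]).round(1) if len(q) else'')
# seats: black in both
for n,c,P in(("t",t,Pt),("s",s,Ps)):
    g=cv2.cvtColor(c["image"],cv2.COLOR_BGR2GRAY); m=(g<50).astype(np.uint8)*255
    N,L,S,C=cv2.connectedComponentsWithStats(m)
    for i in range(1,N):
        if 40<S[i,4]<1500 and ((300<C[i][0]<560 and 130<C[i][1]<230) if n=="t" else (310<C[i][0]<500 and 160<C[i][1]<280)):
            q=P[L==i]; print(n,S[i],C[i].round(1),np.nanmedian(q,axis=0).round(0))
# tall map
H=[];
for P in(Pt,Ps):
    H.append(P[np.isfinite(P[...,2])&(P[...,2]>60)&(P[...,0]>350)&(P[...,0]<900)&(abs(P[...,1])<480)])
q=np.vstack(H); 
g={}
for x,y,z in q: k=(int(x//40)*40,int(y//40)*40); g[k]=max(g.get(k,0),z)
ys=range(440,-481,-40); print("x\\y",*[f"{y:4d}" for y in ys])
for x in range(360,900,40): print(x,*[f"{g.get((x,y),0):4.0f}" for y in ys])
```

```text
rims by ray onto z=130 (top)
[521.5 399.5 130. ] scene px [227.6 195.5]
[430.1 372.9 130. ] scene px [206.  205.6]
[455.  280.6 130. ] scene px [236.8 212.4]
95.2
95.5
136.2
t 96 [523.4 400.5  18.3] 129.2
s 47 [518.9 397.2  18.7] 129.1
t 100 [431.9 374.4  18.1] 129.5
s 60 [428.3 372.8  18.4] 128.9
t 97 [457.7 283.1  18.3] 129.5
s 58 [454.1 281.6  17.9] 128.6
t [517 146  15  14 156] [523.8 152.6] [ 644. -260.  317.]
t [393 192  22  22 350] [403.8 202.1] [622. -80.  70.]
t [363 197  22  22 348] [373.7 207.2] [613. -13.  70.]
t [333 202  22  22 343] [343.3 212.4] [603.  56.  70.]
s [348 166  58  15 158] [376.4 174. ] [911. 200. 152.]
s [477 172  11  10  86] [481.9 176.5] [ 637. -271.  311.]
s [331 232  21  21 185] [340.  244.9] [602.  58.  69.]
s [322 236   5  13  44] [324.3 242.5] [571.  88.  74.]
s [491 246  11  14  58] [495.8 251.1] [ 243. -506.  342.]
s [359 249  15   5  62] [366.4 251. ] [622.  -3.  67.]
s [357 253  19   8  83] [366.6 257. ] [591. -29.  67.]
s [384 256  16   6  62] [391.7 258.1] [631. -71.  68.]
s [382 260  18   8  82] [390.  264.5] [598. -93.  67.]
x\y  440  400  
[... 1144 characters left out ...]
    0    0    0    0    0    0    0    0    0    0    0    0    0    0    0    0
720    0    0    0    0    0    0    0    0    0   97  101   99  101  151  154    0    0    0    0    0    0    0    0    0
760    0    0    0    0    0    0   72   72   72   94  100    0  102  152  157  142    0    0    0    0    0    0    0    0
800    0    0    0    0    0    0   75   72   72   74   99  101  223    0  156  154    0    0    0    0    0    0    0    0
840  446  445  446  446  446  446  446  444  446  446  446  446  447  446  446  446  447  434  412    0    0    0    0    0
880  450  448  447  446  447  446  446  447  446  446  446  446  447  446  446  446  447  432    0    0    0    0    0    0
```

Run:
```python
from h import *
from scipy.optimize import least_squares
t=load("pics/top0.npz"); s=load("pics/scene0.npz")
for n,c in(("t",t),("s",s)):
    P=cloud(c); g=cv2.cvtColor(c["image"],cv2.COLOR_BGR2GRAY); out=[]
    for a in[(622,-80),(612,-12),(602,56)]:
        m=(g<75)&(abs(P[...,2]-74)<6)&(np.hypot(P[...,0]-a[0],P[...,1]-a[1])<34)
        q=P[m]; q=q[abs(q[:,2]-np.percentile(q[:,2],85))<4]
        h=cv2.minEnclosingCircle(q[:,:2].astype(np.float32))
        r=least_squares(lambda p:np.clip(np.hypot(q[:,0]-p[0],q[:,1]-p[1])-p[2],-6,6),[*a,21]).x
        out.append(r[:2]); print(n,len(q),np.round(h[0],1),round(h[1],1),"zp",np.median(q[:,2]).round(1),"fit",r.round(1))
    out=np.array(out); print("pitch",np.linalg.norm(np.diff(out,axis=0),axis=1))
# top-view ray: inner mouth ellipse from bright-floor free contours: ring centroid on z=74
k=t
g=cv2.cvtColor(t["image"],cv2.COLOR_BGR2GRAY); m=(g<50).astype(np.uint8)*255
cs,_=cv2.findContours(m,cv2.RETR_EXTERNAL,cv2.CHAIN_APPROX_NONE)
for q in cs:
    if 200<cv2.contourArea(q)<600:
        e=cv2.fitEllipse(q); 
        if 330<e[0][0]<410 and 190<e[0][1]<220: print(np.round(e[0],1),np.round(e[1],1),onz(t,*e[0],74).round(1),onz(t,*e[0],66).round(1))
k,e=tri(t,(523.6,152.4),s,(482.4,176.6)); print("knob tri",k,e)
```

```text
t 164 [619.6 -78.8] 25.3 zp 73.7 fit [619.6 -78.8  21.4]
t 159 [609.8 -11.1] 25.0 zp 73.5 fit [609.9 -11.5  21.2]
t 148 [600.2  55.8] 24.9 zp 73.7 fit [600.1  55.7  21.2]
pitch [67.98118479 67.91126072]
s 82 [614.7 -81.7] 24.9 zp 72.9 fit [615.2 -82.3  20.5]
s 85 [604.8 -16.3] 24.8 zp 72.8 fit [605.9 -15.3  20.9]
s 84 [597.5  51.9] 27.3 zp 72.8 fit [595.6  53.   20.6]
pitch [67.61500719 69.08819749]
[343.3 212.6] [21.1 21.4] [598.7  56.   74. ] [600.5  55.8  66. ]
[373.6 207.5] [21.3 21.5] [608.3 -10.9  74. ] [610.2 -11.6  66. ]
[403.7 202.3] [21.2 21.7] [617.9 -77.5  74. ] [619.8 -78.6  66. ]
knob tri [ 648.45721124 -264.72004431  305.97862015] 2.213461642352896
```

```bash
cat > r.py <<'E'
from workcell import *
from h import *
YAW=np.arctan2(0.142,0.99)
def rot(yaw,flip=False):
    x=np.array([np.cos(yaw),np.sin(yaw),0]); 
    if flip:x=-x
    z=np.array([0,0,-1.]); return np.c_[x,np.cross(z,x),z]
def st(m=""):
    s=read_state(); print(m,"t%.1f"%s["time"],"p",s["eef_pos"].round(1),"f",s["ft_force"].round(1),"tq",s["torque"].round(2),"gap %.1f"%s["finger_gap"]); return s
E
python3 - <<'E'
from r import *
pts={"C":(455.6,282,200),"A":(521.2,399,200),"B":(430.1,373.5,200),"p1":(617.6,-80.5,250),"p3":(598,54,250),"p3l":(598,54,90),"knob":(646,-264,310),"top":(630,-147,350),"end":(588,122,90),"l1":(460,-205,20),"l2":(440,-65,20),"l3":(460,115,20)}
for f in(0,1):
    for k,p in pts.items():
        q=inverse_kinematics(p,rot(YAW,f)); print(f,k,None if q is None else np.round(q,2))
E
```

```text
0 C [ 0.14  0.62 -1.18  1.79  0.62  1.17 -1.09]
0 A [-0.09  0.82 -1.17  1.46  0.76  1.36 -1.16]
0 B [-0.08  0.65 -1.12  1.7   0.62  1.19 -1.22]
0 p1 [ 0.36  0.5  -0.48  1.52  0.24  1.18 -0.03]
0 p3 [ 0.25  0.49 -0.65  1.57  0.31  1.18 -0.31]
0 p3l [ 0.2   0.66 -0.57  1.73  0.44  0.88 -0.42]
0 knob [ 0.52  0.59 -0.38  1.2   0.21  1.39  0.3 ]
0 top [ 0.4   0.48 -0.43  1.29  0.19  1.41  0.13]
0 end [ 0.08  0.66 -0.56  1.73  0.44  0.88 -0.53]
0 l1 [ 0.54  0.61 -0.32  2.03  0.36  0.55  0.11]
0 l2 [ 0.33  0.57 -0.4   2.17  0.47  0.48 -0.3 ]
0 l3 [-0.    0.61 -0.48  2.1   0.53  0.55 -0.72]
1 C [ 0.18  0.67 -1.27  1.79  0.68  1.22  2.  ]
1 A [-0.06  0.88 -1.28  1.46  0.84  1.42  1.93]
1 B [-0.02  0.73 -1.27  1.7   0.73  1.28  1.83]
1 p1 [-0.53  0.63  0.92  1.57 -0.53  1.21 -2.5 ]
1 p3 [-0.92  0.86  1.39  1.63 -0.86  1.39 -2.41]
1 p3l [-0.74  0.81  0.88  1.78 -0.77  0.93 -2.52]
1 knob [ 0.06  0.6   0.44  1.24 -0.25  1.36 -2.51]
1 top [-0.38  0.6   0.93  1.34 -0.47  1.43 -2.47]
1 end [-0.92  0.89  1.04  1.79 -0.91  1.02 -2.52]
1 l1 [ 0.08  0.63  0.3   2.05 -0.36  0.51 -2.35]
1 l2 [-0.26  0.58  0.36  2.2  -0.48  0.43 -2.51]
1 l3 [-0.89  0.72  0.72  2.14 -0.88  0.6  -2.52]
```

Run:
```python
from r import *
R=rot(YAW)
movep((370,-350,300),R); movep((400,50,300),R); st()
movep((455.6,282,200),R); st()
movel((455.6,282,91),max_speed=100,guard=8); s=st("down")
for n in("top","scene"):
    c=camera(n); np.savez(f"pics/{n}1.npz",**c); cv2.imwrite(f"pics/{n}1.png",c["image"])
a=cv2.imread("pics/top1.png")[200:330,150:310];b=cv2.imread("pics/scene1.png")[140:270,150:310]
cv2.imwrite("pics/g1.png",np.vstack([cv2.resize(a,None,fx=2.2,fy=2.2),cv2.resize(b,None,fx=2.2,fy=2.2)]))
```

```text
t2.6 p [400.3  49.1 299.9] f [0.5 0.4 0.6] tq [-0.05 -0.03 -0.02] gap 85.5
 t3.6 p [456.2 280.6 200.2] f [0.7 0.1 0.9] tq [-0.04  0.03  0.04] gap 85.9
down t4.8 p [455.9 282.2  91.5] f [-0.1 -0.  -0.4] tq [-0.01  0.02 -0.03] gap 85.2
```

View pics/g1.png

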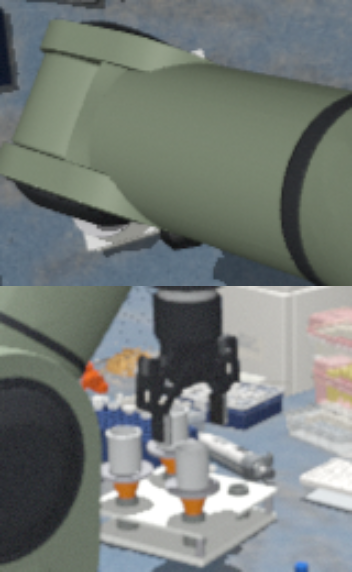

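Run:
```python
from r import *
s=load("pics/scene1.npz")
for p in [(456,282,91),(456,282,130),(456+45,288,104),(456-45,276,104)]: print(p,proj(s,p).round(1))
im=s["image"].copy()
for p in [(456,282,91),(456,282,130),(456+45,288,104),(456-45,276,104)]: cv2.circle(im,tuple(int(round(v)) for v in proj(s,p)),1,(0,0,255),-1)
cv2.imwrite("pics/g1b.png",cv2.resize(im[150:260,190:300],None,fx=6,fy=6,interpolation=cv2.INTER_CUBIC)[:600])
```

```text
(456, 282, 91) [237.1 226.8]
(456, 282, 130) [236.7 212.2]
(501, 288, 104) [249.1 217.1]
(411, 276, 104) [224.3 227.1]
```

View pics/g1b.png

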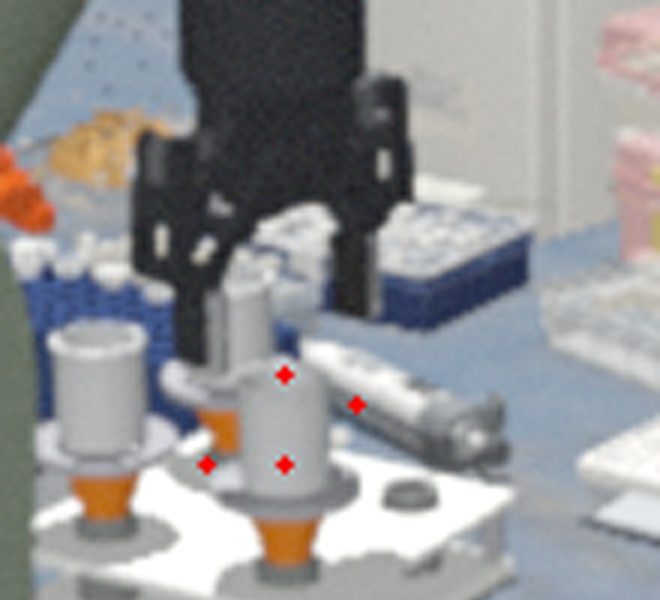

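Run:
```python
from r import *
st()
s=camera("scene");np.savez("pics/scene2.npz",**s)
im=s["image"].copy()
P=cloud(s)
for p in [(456,282,91),(456,282,130),(456+45,288,104),(456-45,276,104)]: cv2.circle(im,tuple(int(round(v)) for v in proj(s,p)),1,(0,0,255),-1)
for uv in [(222,207),(250,199),(236,175),(228,160)]: print(uv,P[uv[1],uv[0]].round(0))
cv2.imwrite("pics/g2.png",cv2.resize(im[150:250,190:300],None,fx=6,fy=6,interpolation=cv2.INTER_CUBIC))
```

```text
t4.9 p [455.9 282.1  91.5] f [0.2 0.1 0.6] tq [ 0.    0.01 -0.03] gap 85.6
(222, 207) [397. 263. 163.]
(250, 199) [497. 279. 156.]
(236, 175) [440. 261. 234.]
(228, 160) [422. 267. 273.]
```

View pics/g2.png

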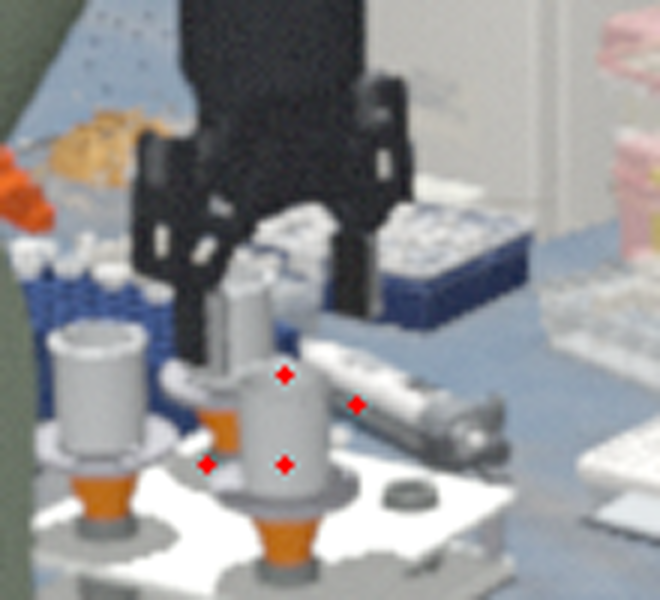

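Run:
```python
from r import *
for n in ("scene0","scene2"):
    s=load(f"pics/{n}.npz"); P=cloud(s); e=np.array([282.2,-557.2]) if n=="scene0" else np.array([455.9,282.1])
    m=(np.hypot(P[...,0]-e[0],P[...,1]-e[1])<80)&(P[...,2]>60)&(s["image"].max(-1)<90)
    q=P[m]; print(n,len(q),np.percentile(q[:,2],[0,1,2,5,10,50]).round(0))
    i=np.argsort(q[:,2])[:12]; print(q[i].round(0).tolist())
```

```text
scene0 14102 [245. 267. 283. 297. 310. 427.]
[[293.0, -601.0, 245.0], [253.0, -523.0, 245.0], [293.0, -600.0, 247.0], [298.0, -597.0, 247.0], [294.0, -601.0, 248.0], [301.0, -596.0, 249.0], [297.0, -597.0, 249.0], [252.0, -524.0, 250.0], [290.0, -601.0, 250.0], [291.0, -600.0, 250.0], [300.0, -606.0, 251.0], [253.0, -524.0, 251.0]]
scene2 1962 [146. 153. 157. 170. 191. 242.]
[[498.0, 287.0, 146.0], [498.0, 284.0, 147.0], [501.0, 279.0, 147.0], [503.0, 285.0, 148.0], [497.0, 278.0, 148.0], [494.0, 291.0, 148.0], [498.0, 287.0, 148.0], [496.0, 289.0, 148.0], [492.0, 292.0, 149.0], [499.0, 284.0, 149.0], [495.0, 296.0, 149.0], [501.0, 280.0, 149.0]]
```

Run:
```python
from r import *
clamp(); st("clamped")
s=camera("scene");np.savez("pics/scene3.npz",**s)
P=cloud(s)
m=(np.hypot(P[...,0]-456,P[...,1]-282)<70)&(P[...,2]>60)&(s["image"].max(-1)<90)
q=P[m]; i=np.argsort(q[:,2])[:12]; print(q[i].round(0).tolist())
cv2.imwrite("pics/g3.png",cv2.resize(s["image"][150:250,190:300],None,fx=6,fy=6,interpolation=cv2.INTER_CUBIC))
```

```text
clamped t5.7 p [455.6 282.   91. ] f [-0.6 -0.2  0.5] tq [ 0.02 -0.03 -0.03] gap -0.1
[[448.0, 275.0, 137.0], [445.0, 275.0, 138.0], [444.0, 282.0, 139.0], [442.0, 283.0, 139.0], [446.0, 276.0, 140.0], [450.0, 277.0, 141.0], [444.0, 270.0, 142.0], [444.0, 278.0, 143.0], [439.0, 271.0, 143.0], [441.0, 278.0, 143.0], [444.0, 281.0, 144.0], [442.0, 283.0, 144.0]]
```

View pics/g3.png

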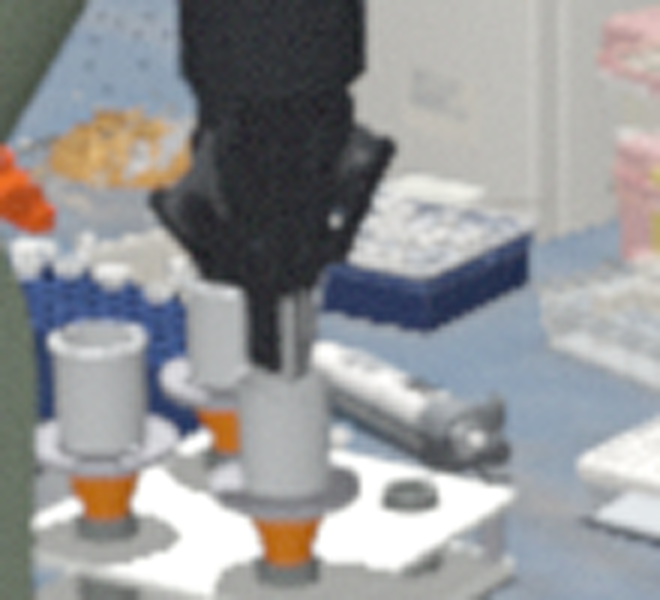

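Picture: shut fingers end at (238,211), at the rim of the front funnel. By depth that is about 134 mm up, while the TCP reads 91. With the fingers open the gap was the same, so the reported TCP appears to lie about 42 mm beyond the real fingertips. A light touch on the clear bench will settle it.

Run:
```python
from r import *
R=rot(YAW)
movel((456,282,200)); movep((460,28,120),R); st()
try:
    print(movel((460,28,5),max_speed=60,guard=5)); st()
    s=camera("scene");np.savez("pics/scene4.npz",**s)
    P=cloud(s); m=(np.hypot(P[...,0]-460,P[...,1]-28)<50)&(P[...,2]>8)&(s["image"].max(-1)<90)
    q=P[m]; i=np.argsort(q[:,2])[:6]; print(q[i].round(0).tolist())
    cv2.imwrite("pics/g4.png",s["image"])
except PlanningError as e: print(e)
```

```text
t7.7 p [460.5  29.4 120.3] f [ 0.6  0.2 -0.3] tq [0.   0.02 0.04] gap 0.1
False
 t9.8 p [460.1  28.    5.2] f [0.1 0.3 0.2] tq [0.03 0.02 0.03] gap 0.1
[[452.0, 22.0, 52.0], [448.0, 21.0, 54.0], [446.0, 23.0, 54.0], [446.0, 26.0, 55.0], [450.0, 20.0, 56.0], [444.0, 26.0, 56.0]]
```

View pics/g4.png

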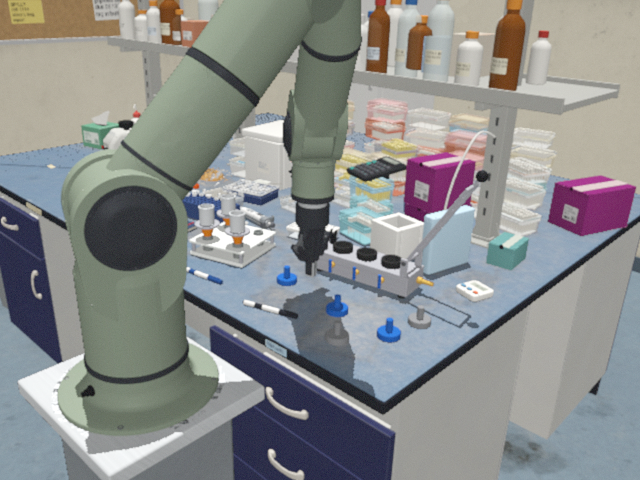

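Fingertips at about (308,270) stand about 45 mm clear of the bench with the TCP reading 5. I'll go on down, guarded, to get the exact offset.

Run:
```python
from r import *
try:
    print(movel((460,28,-30),max_speed=60,guard=4)); st()
    print(movel((460,28,-60),max_speed=15,guard=4)); st()
    print(movel((460,28,-20),max_speed=60)); st()
except PlanningError as e: print(e)
```

```text
False
 t10.6 p [460.   28.2 -30. ] f [ 0.4 -1.2 -0.1] tq [0.02 0.01 0.01] gap -0.2
True
 t11.4 p [460.   28.  -39.6] f [-0.3  0.2  9.1] tq [-0.14  0.02 -0.02] gap 0.1
False
 t11.9 p [460.2  27.8 -19.7] f [ 0.2 -0.7  0.3] tq [-0.04 -0.02 -0.04] gap 0.1
```

The bench contact came at a reported z of about -39, so the real fingertip is 39 mm above the reported TCP. I'll command z = wanted tip z - 39 from here on. Now the first funnel, at top pixel (237,278).

```bash
cat >> r.py <<'E'
ZO=39.3
R0=rot(YAW)
def mp(x,y,z): movep((x,y,z-ZO),R0)
def ml(x,y,z,v=150,g=None): return movel((x,y,z-ZO),max_speed=v,guard=g)
def snap(n):
    o={}
    for k in("top","scene"):
        c=camera(k); np.savez(f"pics/{k}{n}.npz",**c); o[k]=c
    return o
E
python3 - <<'E'
from r import *
ml(460,28,180); open_gripper(); mp(455.6,282,200)
print(ml(455.6,282,88.5,100,8)); st()
s=camera("scene"); cv2.imwrite("pics/g5a.png",cv2.resize(s["image"][150:250,190:300],None,fx=4,fy=4))
clamp(); st("clamp")
s=camera("scene"); cv2.imwrite("pics/g5.png",np.hstack([cv2.imread("pics/g5a.png"),cv2.resize(s["image"][150:250,190:300],None,fx=4,fy=4)])[:, :800])
E
```

```text
False
 t16.2 p [455.9 282.2  49.7] f [ 0.2 -0.5 -0.2] tq [ 0.01  0.01 -0.02] gap 85.3
clamp t16.8 p [456.  282.2  49.5] f [ 0.7 -0.4  5.9] tq [-0.15 -0.26 -0.04] gap 36.9
```

View pics/g5.png

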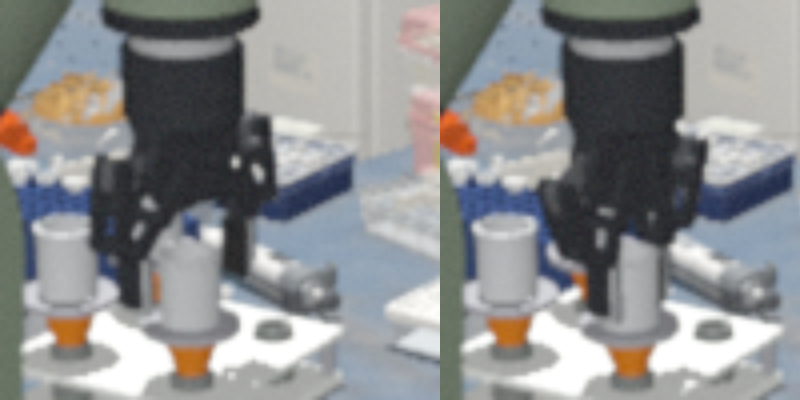

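Run:
```python
from r import *
ml(455.6,282,100,30); st(); ml(455.6,282,145,60); st(); ml(455.6,282,240,120); s=st()
mp(608,-13.3,240); st()
o=snap("h1")
cv2.imwrite("pics/h1.png",np.vstack([cv2.resize(o["top"]["image"][120:320,200:480],None,fx=2,fy=2),cv2.resize(o["scene"]["image"][130:330,250:530],None,fx=2,fy=2)])[:800])
cv2.imwrite("pics/h1.png",cv2.resize(o["scene"]["image"][130:310,250:490],None,fx=3,fy=3))
```

```text
t17.4 p [455.5 281.9  60.7] f [-0.1 -1.4 -0.5] tq [-0.03  0.04  0.  ] gap 36.8
 t18.2 p [455.5 281.8 105.4] f [ 0.3 -0.5 -2.2] tq [ 0.01 -0.03 -0.  ] gap 37.0
 t19.2 p [455.4 281.7 200.1] f [ 0.  -0.7 -0.8] tq [-0.02  0.05 -0.02] gap 36.7
 t20.4 p [607.7 -11.4 200.8] f [ 0.5 -0.1 -0.9] tq [ 0.02  0.01 -0.01] gap 36.6
```

View pics/h1.png

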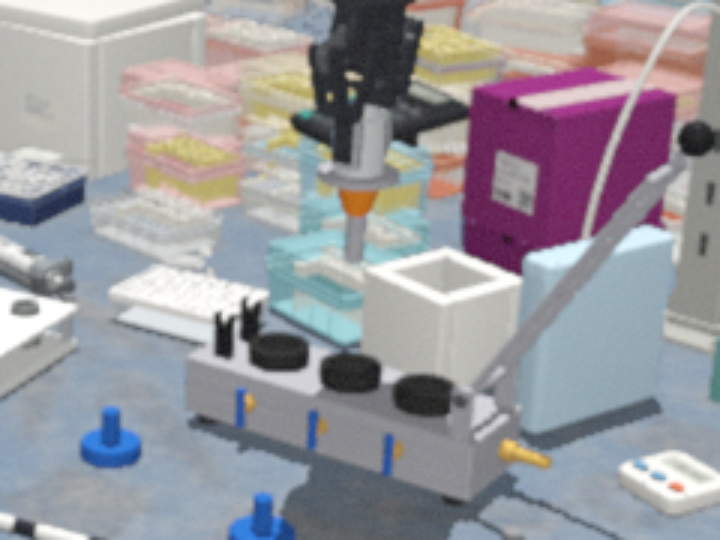

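Run:
```python
from r import *
from scipy.optimize import least_squares
s=load("pics/sceneh1.npz");P=cloud(s);hsv=cv2.cvtColor(s["image"],cv2.COLOR_BGR2HSV)
e=np.array([607.7,-11.4])
near=(np.hypot(P[...,0]-e[0],P[...,1]-e[1])<50)
m=near&(P[...,2]>163)&(P[...,2]<200)
q=P[m]; 
r=least_squares(lambda p:np.hypot(q[:,0]-p[0],q[:,1]-p[1])-8,[*e],loss='soft_l1').x
print("stem",len(q),r.round(1),q[:,2].min().round(0))
v,u=np.nonzero(m); print("px col mean",u.mean(), "pred",proj(s,(*e,182)).round(1), v.max())
m=(cv2.inRange(hsv,(5,150,100),(20,255,255))>0)&near; q=P[m]
r=least_squares(lambda p:np.hypot(q[:,0]-p[0],q[:,1]-p[1])-(10.5+9.5*(q[:,2]-p[2])/28),[*e,201],loss='soft_l1').x
v,u=np.nonzero(m);print("cone",len(q),r.round(1),q[:,2].min(),q[:,2].max(),"pix",u.mean(),"pred",proj(s,(*e,215)))
m=near&(abs(P[...,2]-234)<4); q=P[m]; print("collar",len(q),np.median(q,axis=0))
t=load("pics/toph1.npz"); print(t["image"].shape); cv2.imwrite("pics/toph1.png",t["image"])
```

```text
stem 101 [607.5  -9.8] 164.0
px col mean 367.41584158415844 pred [368.1 208. ] 216
cone 73 [604.5 -12.4 209.6] 35.59459515842025 223.03933213035015 pix 368.64383561643837 pred [368.92855717 194.45071468]
collar 155 [590.27692741 -23.2697189  234.70598745]
(480, 640, 3)
```

View pics/toph1.png

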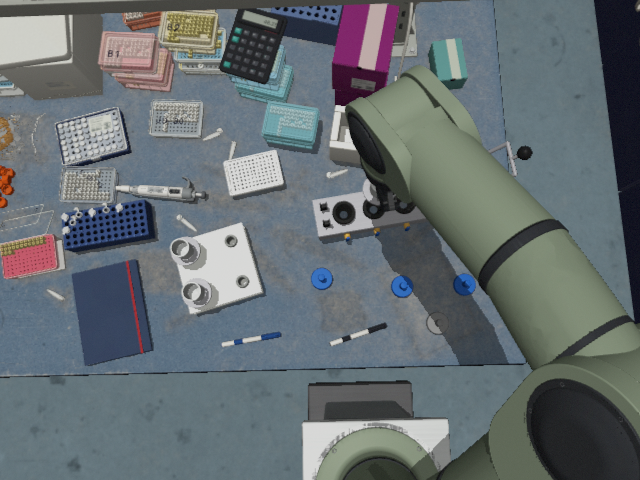

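Held upright, with the cone at scene pixel (369,195), 0.3–0.7 px from where the TCP predicts. Port 1 first, with a guarded descent.

Run:
```python
from r import *
x,y=617.6,-80.5
mp(x,y,200); ml(x,y,165,100); st()
s=camera("scene"); cv2.imwrite("pics/p1a.png",cv2.resize(s["image"][160:290,330:450],None,fx=4,fy=4))
print(ml(x,y,112,50,6)); st()
if 1:
    print(ml(x,y,87,15,10)); st()
s=camera("scene"); cv2.imwrite("pics/p1.png",np.hstack([cv2.imread("pics/p1a.png")[:,:400],cv2.resize(s["image"][160:290,330:450],None,fx=4,fy=4)[:,:400]]))
```

```text
t21.5 p [617.6 -80.  125.7] f [-0.8 -0.3 -0.7] tq [0.02 0.03 0.04] gap 37.1
False
 t22.7 p [617.7 -80.5  72.8] f [ 4.3 -1.4 -4.5] tq [-0.23 -1.24 -0.01] gap 37.0
True
 t23.9 p [618.3 -80.7  53.6] f [ 2.  -0.5  0.5] tq [-0.2  -0.74 -0.01] gap 37.1
```

View pics/p1.png

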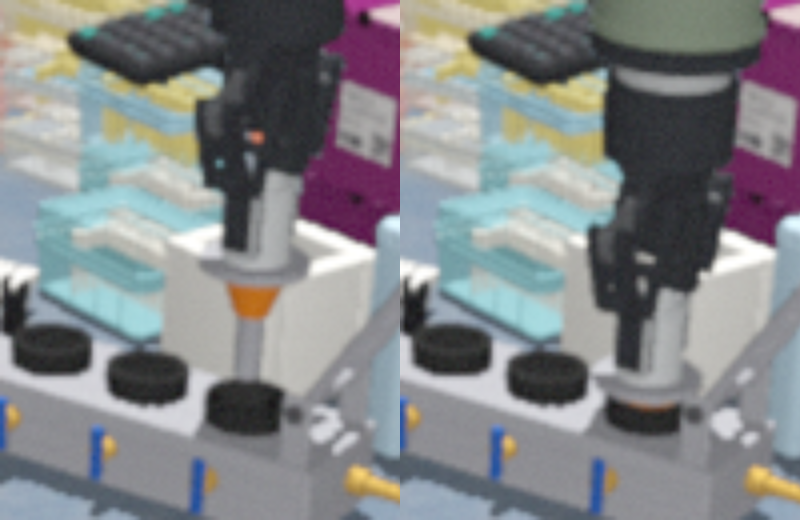

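Left panel: stem above seat 1. Right panel: the collar sits about 4 mm high at (650,380), and the side force pushes +x, so the seat is a bit further in x. I'll shift while lightly seated.

Run:
```python
from r import *
y=-80.5
ml(617.6,y,96,30); st()
for x in(618.6,619.6,620.6):
    ml(x,y,96,20); st(str(x))
```

```text
t24.2 p [617.9 -80.5  56.9] f [ 4.9 -1.1  1.8] tq [-0.37 -1.27 -0.05] gap 36.8
618.6 t24.4 p [618.2 -80.5  56.4] f [ 1.5 -1.2  0. ] tq [-0.2  -0.44  0.04] gap 36.9
619.6 t24.7 p [619.2 -80.4  56.4] f [ 1.2 -0.3 -0.9] tq [-0.04  0.07 -0.03] gap 37.0
620.6 t24.9 p [620.2 -80.5  56.5] f [-2.3  0.8 -0.9] tq [-0.03  0.58 -0.  ] gap 36.8
```

Run:
```python
from r import *
x,y=619.5,-80.4
ml(x,y,96,20); print(ml(x,y,86,15,12)); st()
wait(0.2); s=st()
```

```text
True
 t25.7 p [619.5 -81.   50.5] f [-0.3 -1.2  5.7] tq [-0.26  0.08 -0.03] gap 36.9
 t25.9 p [619.5 -81.   50.4] f [-0.4 -1.1  6.6] tq [-0.2   0.15  0.  ] gap 37.0
```

Run:
```python
from r import *
x,y=619.5,-80.6
print(ml(x,y,84,10,20)); st()
open_gripper(); st("open"); ml(x,y,140,60); 
o=snap("q1"); cv2.imwrite("pics/q1.png",cv2.resize(o["scene"]["image"][190:290,310:430],None,fx=5,fy=5))
```

```text
True
 t26.1 p [619.6 -81.   50.5] f [-1.9 -0.6 10.1] tq [-0.16  0.56  0.02] gap 37.1
open t26.7 p [619.2 -81.1  49.9] f [0.2 0.1 0.5] tq [-0.02  0.01  0.01] gap 85.5
```

View pics/q1.png

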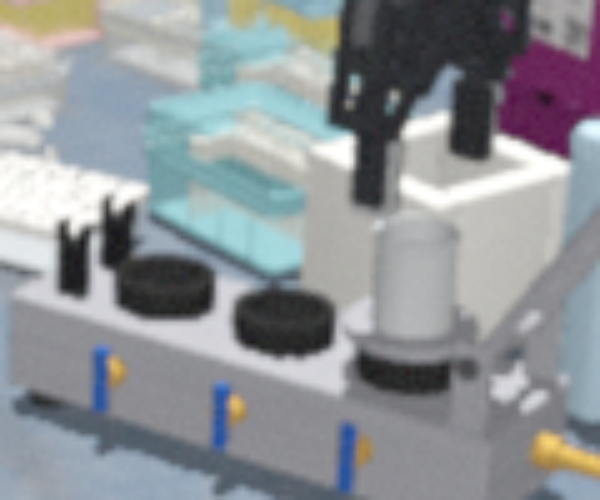

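Funnel 1 is home: its collar sits at (405,335) just above the seat mouth and the cone is hidden. Next, funnel B, top pixel (192,292), goes to port 2.

```bash
cat >> r.py <<'E'
def pick(x,y):
    mp(x,y,200); g=ml(x,y,88.5,110,8); st("at funnel %s"%g)
    if g: raise SystemExit("blocked")
    clamp(); st("clamp"); ml(x,y,100,30); st("lift"); ml(x,y,145,70); ml(x,y,240,150); st("up")
def place(x,y):
    mp(x,y,240); ml(x,y,165,150); st("above"); g=ml(x,y,112,60,8); st("in %s"%g)
    if g: raise SystemExit("blocked")
    g=ml(x,y,97,20,10); st("97 %s"%g)
E
python3 - <<'E'
from r import *
ml(619.5,-80.6,240); pick(430.1,373.5); place(609.6,-13.4)
E
```

```text
at funnel False t31.5 p [430.4 373.8  49.8] f [ 0.3 -0.2  0.1] tq [0.   0.04 0.01] gap 85.4
clamp t32.0 p [430.4 373.7  49.6] f [ 0.3 -0.4  6.8] tq [-0.18 -0.09 -0.01] gap 36.9
lift t32.6 p [430.2 373.4  60.8] f [-0.6 -0.  -1.3] tq [-0.    0.02  0.01] gap 36.9
up t34.1 p [429.9 373.1 199.8] f [-0.2  0.4 -1.4] tq [-0.03 -0.03 -0.04] gap 36.4
above t36.4 p [610.  -12.8 126.4] f [ 0.2  0.5 -0.8] tq [0.01 0.   0.  ] gap 36.7
in False t37.4 p [609.8 -13.3  73. ] f [ 0.3  0.1 -0.3] tq [ 0.05 -0.   -0.03] gap 36.8
97 False t38.3 p [609.7 -13.3  57.8] f [ 1.1  0.8 -1.7] tq [ 0.06 -0.   -0.01] gap 37.0
```

```bash
cat >> r.py <<'E'
def seat(x,y):
    g=ml(x,y,84,15,18); st("home? %s"%g)
    open_gripper(); st("open"); ml(x,y,140,80); ml(x,y,240,150)
E
python3 - <<'E'
from r import *
seat(609.6,-13.4); pick(521.2,399); place(599.9,53.9); seat(599.9,53.9)
o=snap("q2"); cv2.imwrite("pics/q2.png",cv2.resize(o["scene"]["image"][190:290,310:430],None,fx=5,fy=5))
E
```

```text
home? True t38.9 p [610.  -13.6  50.4] f [-1.8 -0.8  8.6] tq [-0.28  0.49  0.05] gap 37.0
open t39.4 p [609.6 -13.6  49.9] f [ 0.4  0.5 -0.3] tq [ 0.01  0.01 -0.01] gap 85.6
at funnel False t43.7 p [521.5 399.4  49.9] f [ 0.7  0.1 -0.1] tq [ 0.06 -0.02 -0.02] gap 85.5
clamp t44.2 p [521.5 399.2  49.6] f [ 0.2 -0.   5.1] tq [-0.1  -0.32  0.02] gap 36.8
lift t44.8 p [521.1 399.   60.7] f [ 0.4  0.2 -1.6] tq [ 0.08 -0.1  -0.02] gap 37.1
up t46.4 p [521.  398.6 199.7] f [-0.6 -0.2 -2.2] tq [0.   0.01 0.04] gap 36.9
above t48.3 p [600.2  54.6 126.4] f [ 0.2  0.4 -0.6] tq [-0.03 -0.08  0.05] gap 37.0
in False t49.4 p [600.1  54.   73. ] f [-0.4 -0.9 -2.2] tq [-0.   -0.04  0.02] gap 36.9
97 False t50.3 p [600.   53.9  57.8] f [ 0.5  0.6 -1.8] tq [-0.02  0.07 -0.02] gap 36.9
home? True t50.8 p [600.3  53.4  50.5] f [-1.4 -1.5  8.4] tq [-0.34  0.34  0.07] gap 36.7
open t51.4 p [599.8  53.4  50. ] f [-0.4 -0.2  0.2] tq [ 0.07 -0.03 -0.01] gap 85.3
```

View pics/q2.png

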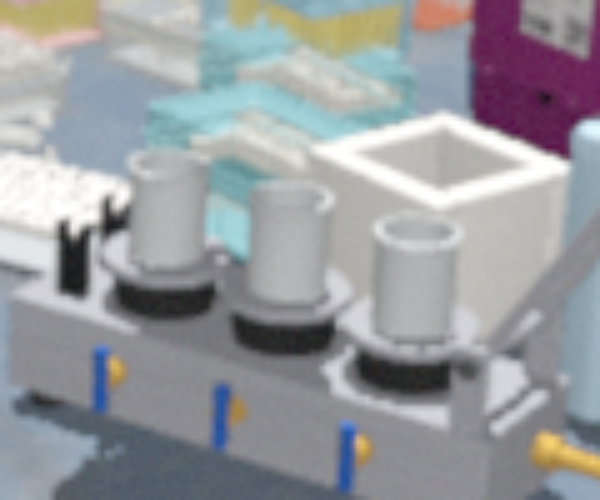

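All three collars sit just on their seats at (155,255), (285,290) and (410,330), at matching heights. Now the bail angle from both views.

```bash
cat >> r.py <<'E'
Yd=np.array([-0.1435,0.9897,0]); Xd=np.array([0.9897,0.1435,0]); P2=np.array([609.7,-13.5,0])
H=P2-118*Yd+[0,0,90.5]
def knob(a,r=258): return H+r*(np.cos(a)*Yd+np.sin(a)*np.array([0,0,1.]))
E
python3 - <<'E'
from r import *
t=load("pics/top0.npz"); s=load("pics/scene0.npz")
for c,n,px in((t,"t",(523.8,152.6)),(s,"s",(482.,176.7))):
    for a in(2.06,2.09,2.12,2.15): print(n,a,knob(a).round(1),proj(c,knob(a)).round(1),px)
t=load("pics/topq2.npz");
for n,c,b in(("t",t,(510,140,540,165)),("s",load("pics/sceneq2.npz"),(470,165,495,190))):
    g=cv2.cvtColor(c["image"],cv2.COLOR_BGR2GRAY)[b[1]:b[3],b[0]:b[2]]
    m=(g<45).astype(np.uint8);N,L,S,C=cv2.connectedComponentsWithStats(m); i=1+np.argmax(S[1:,4]); print(n,S[i],C[i]+b[:2])
E
```

```text
t 2.06 [ 644.  -250.3  318.2] [518.5 152.4] (523.8, 152.6)
t 2.09 [ 645.  -257.   314.5] [521.5 152.4] (523.8, 152.6)
t 2.12 [ 646.  -263.6  310.6] [524.5 152.5] (523.8, 152.6)
t 2.15 [ 646.9 -270.   306.4] [527.3 152.7] (523.8, 152.6)
s 2.06 [ 644.  -250.3  318.2] [475.2 169.9] (482.0, 176.7)
s 2.09 [ 645.  -257.   314.5] [478.1 172.2] (482.0, 176.7)
s 2.12 [ 646.  -263.6  310.6] [481.  174.7] (482.0, 176.7)
s 2.15 [ 646.9 -270.   306.4] [483.9 177.3] (482.0, 176.7)
t [  7   6  15  14 149] [523.91946309 152.79194631]
s [ 7  8 11  8 69] [481.63768116 176.56521739]
```

Run:
```python
from r import *
k=knob(2.12)
ml(599.9,53.9,330); mp(k[0]-40,k[1]+60,375); mp(k[0],k[1],375); st()
print(ml(k[0],k[1],k[2]-14,60,6)); st()
s=camera("scene"); a=cv2.resize(s["image"][110:230,420:540],None,fx=3.3,fy=3.3)
clamp(); st("clamp")
s=camera("scene"); cv2.imwrite("pics/k1.png",np.hstack([a,cv2.resize(s["image"][110:230,420:540],None,fx=3.3,fy=3.3)]))
```

```text
t55.2 p [ 646.7 -262.   334.7] f [-0.7  0.7  0.5] tq [ 0.01 -0.   -0.  ] gap 85.6
False
 t56.7 p [ 646.1 -263.6  257.7] f [-0.1  0.2  0.1] tq [ 0.03  0.01 -0.01] gap 85.5
clamp t57.4 p [ 646.1 -263.7  257.5] f [ 1.1 -0.9  2.7] tq [-0.28 -0.11  0.05] gap 22.9
```

View pics/k1.png

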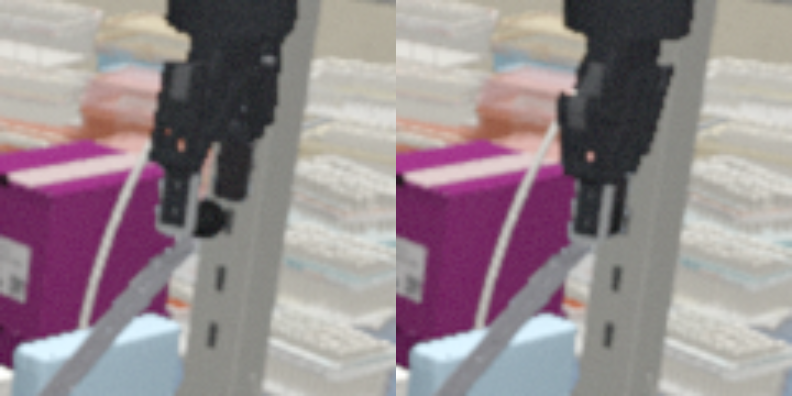

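Run:
```python
from r import *
for a in np.arange(2.04,1.55,-0.08):
    k=knob(a); g=ml(k[0],k[1],k[2]-14,90,25); s=st("%.2f %s"%(a,g))
    if g: break
s=camera("scene"); cv2.imwrite("pics/k2.png",cv2.resize(s["image"][60:300,330:530],None,fx=2.5,fy=2.5))
```

```text
2.04 False t57.8 p [ 643.5 -246.1  267.6] f [ 1.7 -2.7  6.6] tq [-0.75 -0.28  0.07] gap 22.6
1.96 False t58.2 p [ 640.9 -227.8  275.8] f [ 1.3 -2.4  6. ] tq [-0.7  -0.34  0.2 ] gap 23.1
1.88 False t58.5 p [ 637.8 -207.4  281.7] f [ 3.   4.6 -8.4] tq [ 0.91 -0.8   0.68] gap 22.6
1.80 False t58.9 p [ 635.  -187.9  287. ] f [  5.2   4.1 -10.4] tq [ 0.89 -1.2  -0.03] gap 22.4
1.72 False t59.3 p [ 632.3 -168.6  291.2] f [ 6.3  1.9 -9.4] tq [ 0.41 -1.24 -0.06] gap 22.8
1.64 False t59.7 p [ 629.2 -148.6  294.2] f [ 0.5  1.2 -0.3] tq [ 0.21 -0.1  -0.01] gap -0.2
1.56 False t60.1 p [ 626.3 -127.1  295.4] f [ 0.7 -0.9 -0.1] tq [-0.05 -0.02  0.01] gap -0.1
```

View pics/k2.png

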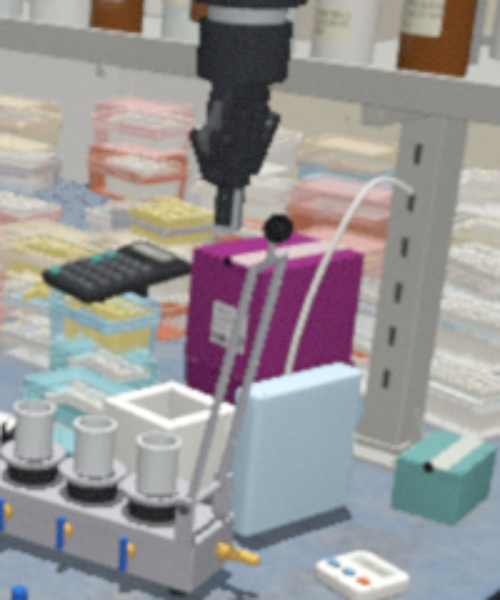

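The knob slipped out at about 1.7 rad because I held it too near the fingertips. The bail stands at scene (441,151). I'll re-grip lower on the knob.

Run:
```python
from r import *
k=knob(1.5); ml(*(knob(1.56)[:2]-[0,0]),400,100); open_gripper()
k=H; mp(610,20,400); st()
o=snap("k3")
for n,b in(("top",(400,120,560,220)),("scene",(425,135,460,170))):
    c=o[n]; P=cloud(c); g=cv2.cvtColor(c["image"],cv2.COLOR_BGR2GRAY)[b[1]:b[3],b[0]:b[2]]
    N,L,S,C=cv2.connectedComponentsWithStats((g<48).astype(np.uint8))
    for i in range(1,N):
        if S[i,4]>40: 
            q=P[b[1]:b[3],b[0]:b[2]][L==i]; print(n,S[i],C[i]+b[:2],np.nanmedian(q,axis=0).round(0))
for a in(1.6,1.65,1.7,1.75,1.8): print(a,knob(a).round(1),proj(o["top"],knob(a)).round(1),proj(o["scene"],knob(a)).round(1))
cv2.imwrite("pics/k3.png",o["top"]["image"])
```

```text
t62.4 p [610.   20.5 360.8] f [ 0.7  0.5 -1.6] tq [-0.05 -0.04 -0.02] gap 85.3
scene [11 12 11 10 78] [441.01282051 151.66666667] [ 624. -179.  345.]
1.6 [ 627.7 -137.7  348.4] [459.  157.9] [425.5 146.2]
1.65 [ 629.6 -150.5  347.7] [466.3 156.7] [431.  147.6]
1.7 [ 631.4 -163.2  346.3] [473.5 155.7] [436.6 149.2]
1.75 [ 633.2 -175.8  344.4] [480.5 154.8] [442.2 151.1]
1.8 [ 635.  -188.3  341.8] [487.3 154.1] [447.7 153.4]
```

View pics/k3.png

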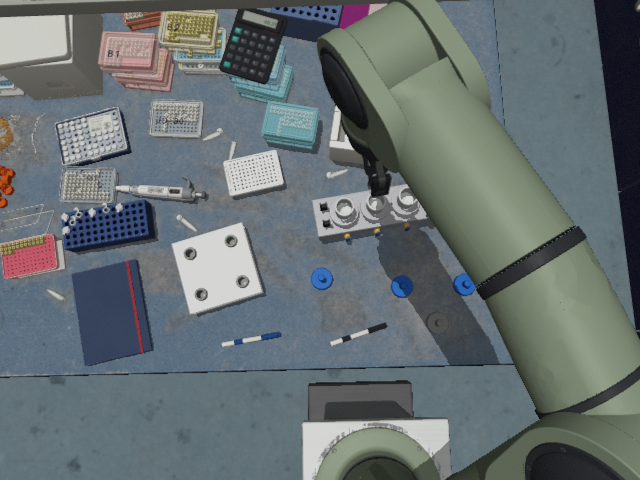

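Run:
```python
from r import *
k=knob(1.74)
mp(k[0],k[1],400); print(ml(k[0],k[1],k[2]-22,80,6)); st()
clamp(); st("clamp")
s=camera("scene"); cv2.imwrite("pics/k4.png",cv2.resize(s["image"][60:210,390:500],None,fx=4,fy=4)[:600])
```

```text
False
 t64.4 p [ 633.1 -173.2  284. ] f [0.1 0.1 0.9] tq [-0.   -0.   -0.02] gap 85.6
clamp t65.0 p [ 633.1 -173.3  283.8] f [ 0.8 -0.   3.7] tq [-0.01 -0.25 -0.  ] gap 23.2
```

View pics/k4.png

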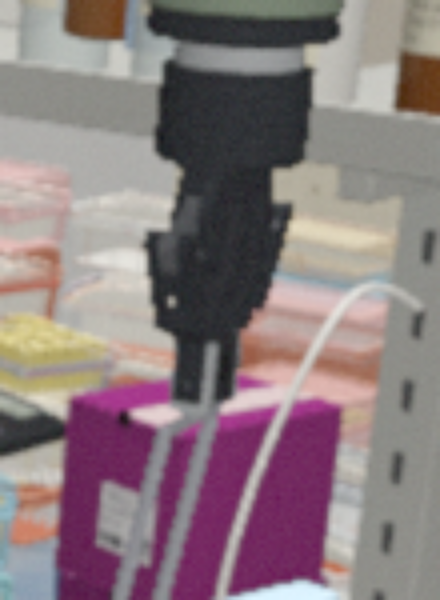

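Run:
```python
from r import *
for a in np.arange(1.64,0.25,-0.1):
    k=knob(a); g=ml(k[0],k[1],k[2]-22,110,20); s=st("%.2f %s"%(a,g))
    if g or s["finger_gap"]<15: break
s=camera("scene"); cv2.imwrite("pics/k5.png",cv2.resize(s["image"][130:290,280:480],None,fx=3,fy=3))
```

```text
1.64 False t65.4 p [ 629.4 -148.1  286.8] f [ 1.8 -0.2  6.1] tq [-0.25 -0.51  0.08] gap 23.2
1.54 False t65.8 p [ 625.8 -122.8  287.1] f [ 3.  -0.2  3.8] tq [-0.03 -0.81  0.15] gap 23.0
1.44 False t66.2 p [622.  -97.2 284.8] f [4.8 0.3 0.5] tq [-0.02 -0.93  0.01] gap 22.9
1.34 False t66.6 p [618.4 -71.8 280. ] f [5.2 1.7 0.2] tq [ 0.02 -1.03 -0.28] gap 23.6
1.24 False t67.0 p [614.8 -47.3 272.6] f [ 7.8 -0.4 -1.9] tq [-0.11 -1.4  -0.29] gap 23.2
1.14 False t67.3 p [611.4 -23.5 262.9] f [ 7.8  1.1 -1.7] tq [-0.16 -1.49 -0.06] gap 23.2
1.04 False t67.7 p [608.2  -1.4 250.7] f [10.1 -1.7 -5.6] tq [-0.51 -1.89  0.09] gap 23.3
0.94 False t68.1 p [605.2  20.  236.6] f [ 9.3 -2.  -5. ] tq [-0.51 -2.02  0.26] gap 23.3
0.84 False t68.5 p [602.3  39.7 220.4] f [ 9.7 -1.9 -3.6] tq [-0.51 -1.78 -0.24] gap 23.0
0.74 False t68.9 p [599.7  58.  202.2] f [10.1 -2.4 -3.7] tq [-0.52 -1.95 -0.14] gap 23.2
0.64 False t69.3 p [597.4  74.2 182.2] f [ 9.7 -2.7 -3.9] tq [-0.67 -1.99 -0.14] gap 23.4
0.54 False t69.6 p [595.3  88.8 160.8] f [11.1 -0.7 -1.9] tq [-0.48 -2.   -0.03] gap 23.1
0.44 False t70.0 p [593.6 100.3 137.8] f [11.7 -4.9 -3.6] tq [-0.95 -2.21  0.07] gap 23.1
0.34 False t70.4 p [592.2 110.7 113.9] f [10.  -0.8 -1.5] tq [-0.44 -2.17 -0.15] gap 22.9
```

View pics/k5.png

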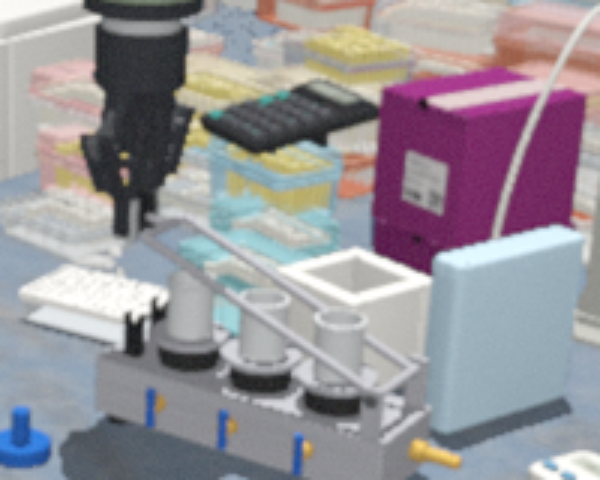

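The bail is coming over cleanly, with the knob held at about (125,225). The steady +x force means I'm about 1–2 mm off sideways, so I'll ease that while lowering.

Run:
```python
from r import *
for i,a in enumerate([0.26,0.18,0.10,0.05,0.0,-0.015]):
    k=knob(a)+Xd*min(2,0.7*(i+1)); g=ml(k[0],k[1],k[2]-22,70,15); s=st("%.2f %s"%(a,g))
    if s["finger_gap"]<15: break
s=camera("scene"); cv2.imwrite("pics/k6.png",cv2.resize(s["image"][170:290,290:440],None,fx=5,fy=5))
```

```text
0.26 False t70.9 p [591.3 117.2  93.9] f [ 7.4 -0.5 -0.7] tq [-0.13 -1.46  0.06] gap 22.9
0.18 False t71.3 p [590.8 121.2  74.1] f [ 0.9 -0.6 -1.2] tq [-0.46 -0.06  0.14] gap 23.0
0.10 False t71.8 p [590.7 123.3  54.4] f [-7.  -5.  -1.9] tq [-1.17  1.33  0.26] gap 22.7
0.05 False t72.1 p [590.6 124.   41.6] f [-6.5 -6.1 -0.2] tq [-1.47  1.27  0.28] gap 22.9
0.00 False t72.5 p [590.5 124.3  28.8] f [-7.6 -6.  -0.6] tq [-1.45  1.29 -0.01] gap 22.9
-0.01 False t72.7 p [590.7 124.3  25.7] f [-9.8 -6.6  9.6] tq [-1.73  1.94  0.12] gap 23.1
```

View pics/k6.png

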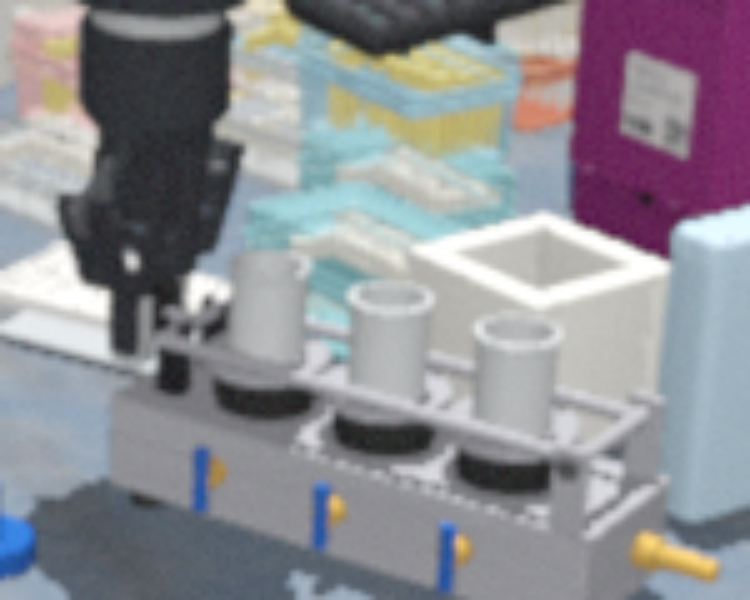

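Run:
```python
from r import *
k=knob(-0.03)+Xd*1; print(ml(k[0],k[1],k[2]-22,30,12)); st()
open_gripper(); st("open"); k=knob(0)
ml(k[0],k[1],200,100); mp(520,150,300)
o=snap("b1"); 
a=cv2.resize(o["scene"]["image"][185:285,300:430],None,fx=5,fy=5); cv2.imwrite("pics/b1.png",a)
cv2.imwrite("pics/b1t.png",cv2.resize(o["top"]["image"][170:350,290:500],None,fx=3.5,fy=3.3))
# lids in both views
for n,c in o.items():
    P=cloud(c); hsv=cv2.cvtColor(c["image"],cv2.COLOR_BGR2HSV)
    N,L,S,C=cv2.connectedComponentsWithStats(cv2.inRange(hsv,(100,180,90),(120,255,255)))
    for i in range(1,N):
        if S[i,4]>100: print(n,S[i],C[i].round(1),np.nanmedian(P[L==i],axis=0).round(0))
k=np.array(knob(0)); P=cloud(o["scene"]); print("knob px",proj(o["scene"],k),proj(o["top"],k))
```

```text
True
 t73.0 p [590.3 125.1  23.4] f [-0.5  0.7  5.1] tq [-0.1   0.65  0.26] gap 23.3
open t73.6 p [590.  124.3  22.4] f [-0.4  0.3  0.5] tq [ 0.03 -0.01 -0.04] gap 85.5
top [312 272  18  17 171] [319.  281.3] [454. 115.  14.]
scene [278 267  18  19 210] [286.4 277.8] [454. 100.  14.]
scene [327 295  21  21 268] [336.8 307.6] [431. -80.  14.]
scene [378 319  22  23 323] [388.5 332.1] [ 430. -220.   14.]
knob px [318.92295684 230.50326866] [311.63896597 216.05225638]
```

View pics/b1.png

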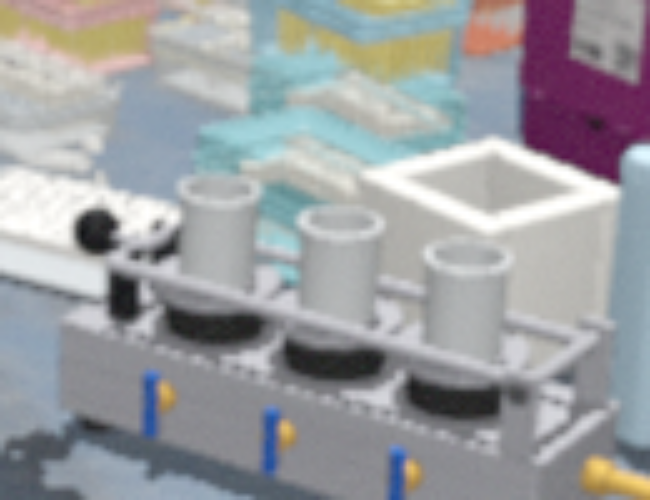

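View pics/b1t.png

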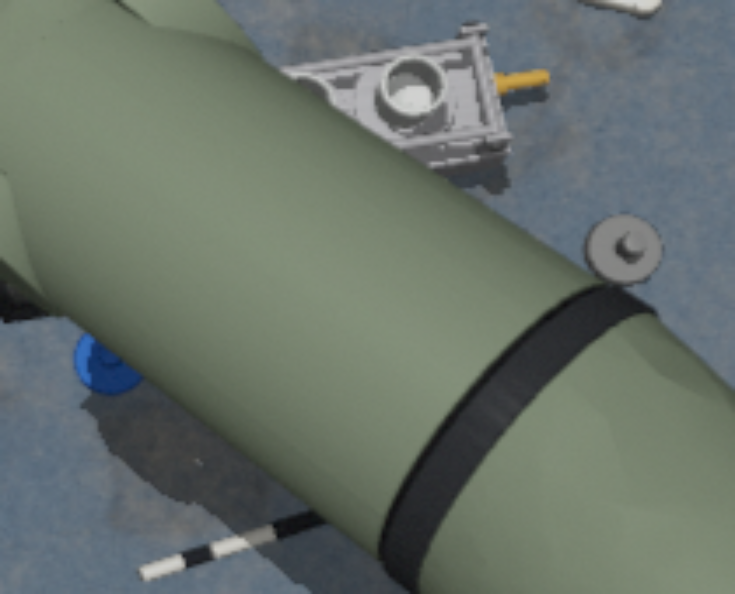

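Closed: knob at scene (319,231), against (318.9,230.5) predicted for angle 0, and the cross bar lies in the fork. The lid candidates are the blue ones at scene (286,278), (337,308), (388,332) and the grey discs at (338,332), (420,318). Only the blue ones fit the description, and the earlier enlarged crop shows that. Next, their exact positions.

```bash
cat >> r.py <<'E'
def lids(o,verbose=True):
    out={}
    for n,c in o.items():
        P=cloud(c); hsv=cv2.cvtColor(c["image"],cv2.COLOR_BGR2HSV)
        N,L,S,C=cv2.connectedComponentsWithStats(cv2.inRange(hsv,(100,150,60),(125,255,255)))
        for i in range(1,N):
            if S[i,4]<100 or S[i,2]>35: continue
            q=P[L==i]; q=q[np.isfinite(q[:,2])]; d=q[(abs(q[:,2]-14)<4)][:,:2].astype(np.float32); kn=q[(q[:,2]>24)&(q[:,2]<46)]
            if len(d)<20: continue
            (x,y),r=cv2.minEnclosingCircle(d); print(n,C[i].round(1),"disc",round(x,1),round(y,1),"r",round(r,1),"knobpts",kn.mean(0).round(1) if len(kn) else None)
            out.setdefault(n,[]).append((x,y))
    return out
E
python3 - <<'E'
from r import *
lids({"top":load("pics/top0.npz"),"scene":load("pics/sceneb1.npz")})
t=load("pics/top0.npz");s=load("pics/sceneb1.npz")
# knob-top pixels by ray: need enlarged crop
a=[cv2.resize(t["image"][v-15:v+15,u-15:u+15],(260,260),interpolation=cv2.INTER_CUBIC) for u,v in((321,279),(402,286),(464,284))]
b=[cv2.resize(s["image"][v-17:v+17,u-17:u+17],(260,260),interpolation=cv2.INTER_CUBIC) for u,v in((286,275),(337,305),(389,330))]
cv2.imwrite("pics/lids.png",np.vstack([np.hstack(a),np.hstack(b)]))
E
```

```text
top [321.2 278.4] disc 462.2 109.2 r 23.6 knobpts [461.8 108.7  39.8]
top [464.  284.3] disc 440.2 -211.5 r 24.4 knobpts [ 440.1 -211.    38.1]
top [401.6 286.1] disc 439.5 -71.1 r 24.1 knobpts [439.8 -71.2  38.4]
scene [286.4 277.9] disc 456.1 105.0 r 24.3 knobpts [456.8 103.8  32.5]
scene [336.9 307.4] disc 434.7 -75.8 r 23.8 knobpts [433.4 -77.4  33.9]
scene [388.7 331.9] disc 436.3 -215.9 r 25.6 knobpts [ 434.  -217.1   33.7]
```

View pics/lids.png

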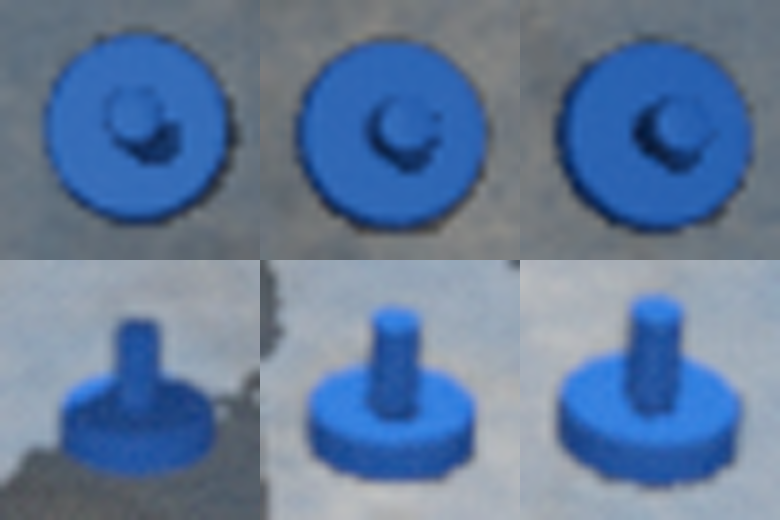

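The top-row crops confirm all three are blue lids, upright. Lid 1 first: square it between the fingers along both directions, so that it is centred, then carry it to port 3.

```bash
cat >> r.py <<'E'
R90=rot(YAW-np.pi/2)
def picklid(x,y):
    z=17.5-ZO
    movep((x,y,100-ZO),R90); g=movel((x,y,z),max_speed=90,guard=6); st("lid y %s"%g)
    if g: raise SystemExit("blocked")
    clamp(); st("clampy"); open_gripper(); movel((x,y,75-ZO),max_speed=150)
    movep((x,y,75-ZO),R0); g=movel((x,y,z),max_speed=90,guard=6); 
    if g: raise SystemExit("blocked")
    clamp(); st("clampx"); ml(x,y,60,80); ml(x,y,210,200); st("up")
E
python3 - <<'E'
from r import *
for x,y in((460.5,107.7),(438.3,-72.6),(439,-213)): print(inverse_kinematics((x,y,60),R90),inverse_kinematics((x,y,60),R0))
picklid(460.5,107.7)
s=camera("scene"); cv2.imwrite("pics/l1.png",cv2.resize(s["image"][130:290,230:430],None,fx=3,fy=3))
E
```

```text
[ 0.09229011  0.54672275 -0.58375914  2.07979187  0.49206385  0.651669
 -2.25265476] [ 0.3193396   0.64704807 -0.9080227   2.06935007  0.73718911  0.78515232
 -0.90541492]
[ 0.49782033  0.51430504 -0.59693933  2.14915798  0.49961956  0.61526725
 -1.88411657] [ 0.72518762  0.61053079 -0.91321405  2.13897283  0.73490112  0.74330423
 -0.53445973]
[ 0.81491666  0.57921524 -0.6427533   2.04058839  0.53956706  0.69268464
 -1.60505481] [ 0.98575534  0.66075695 -0.89258892  2.03268468  0.72889355  0.80023174
 -0.20345225]
lid y False t78.3 p [460.8 107.8 -21.4] f [ 0.4 -0.1  1.3] tq [-0.01 -0.01 -0.03] gap 85.5
clampy t79.0 p [460.6 107.7 -21.7] f [-0.5 -0.1  2.4] tq [-0.21  0.    0.03] gap 12.9
clampx t82.9 p [460.6 107.7 -21.7] f [-0.3 -1.4  4.2] tq [-0.05  0.18 -0.04] gap 12.8
up t84.5 p [460.  107.3 169.6] f [-0.3 -0.1 -0.1] tq [-0.02 -0.01 -0.  ] gap 13.1
```

View pics/l1.png

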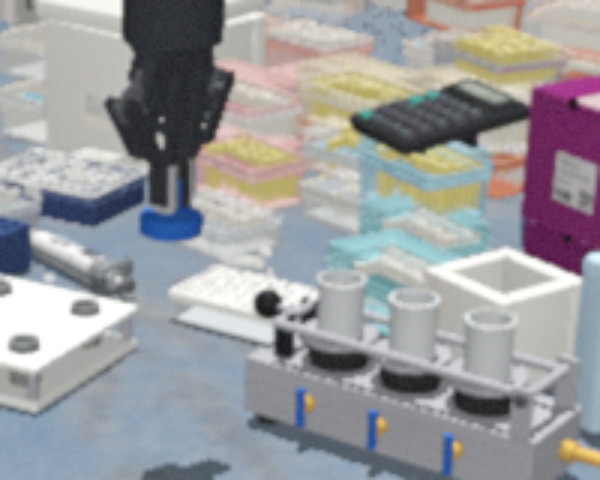

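Lid held level at (170,220). Now over port 3.

```bash
cat >> r.py <<'E'
def lidabove(x,y):
    mp(x,y,210); ml(x,y,153,120); st("above")
def lidon(x,y):
    g=ml(x,y,137,20,5); s=st("on %s"%g); return s
E
python3 - <<'E'
from r import *
lidabove(600,53.6)
s=camera("scene"); np.savez("pics/l2.npz",**s); cv2.imwrite("pics/l2.png",cv2.resize(s["image"][170:270,300:400],None,fx=6,fy=6))
E
```

```text
above t85.8 p [600.1  53.9 114.2] f [-0.3  1.  -0.1] tq [-0.02 -0.11  0.01] gap 12.8
```

View pics/l2.png

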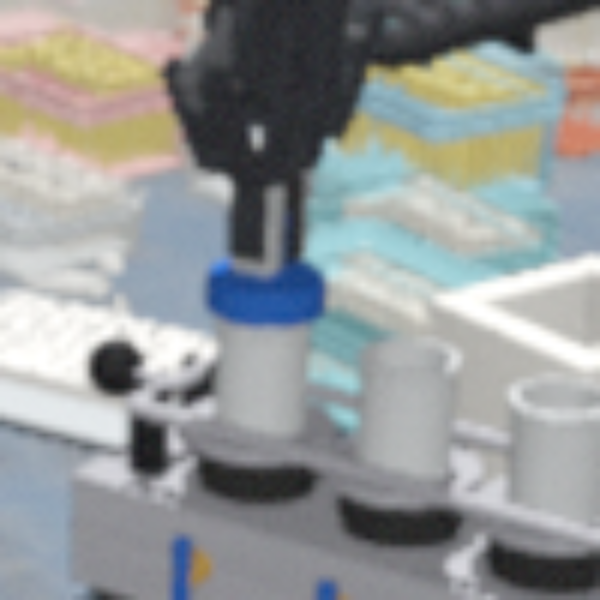

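Lid centred on the funnel: lid span 207–325, cup span 218–305, and the camera's roll accounts for about 3 px of the difference. Lowering.

Run:
```python
from r import *
lidon(600,53.6)
s=camera("scene"); cv2.imwrite("pics/l3.png",cv2.resize(s["image"][170:270,300:400],None,fx=5,fy=5))
```

```text
on True t86.5 p [600.2  53.7  99.7] f [1.3 0.3 5.3] tq [-0.06 -0.24 -0.02] gap 12.8
```

View pics/l3.png

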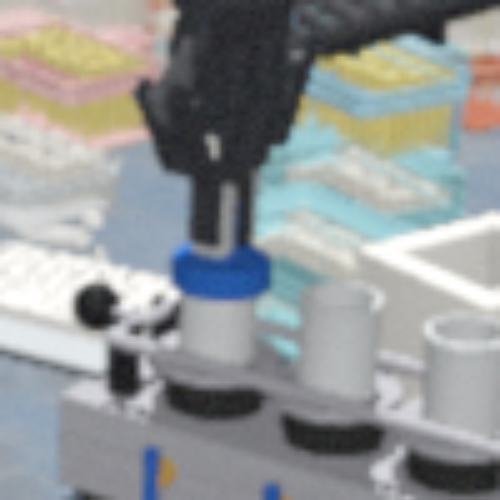

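Run:
```python
from r import *
open_gripper(); st(); ml(600,53.6,210,120); mp(480,20,210)
o=snap("m1"); lids(o)
s=o["scene"]; cv2.imwrite("pics/l4.png",cv2.resize(s["image"][170:270,300:430],None,fx=5,fy=5))
P=cloud(s); hsv=cv2.cvtColor(s["image"],cv2.COLOR_BGR2HSV); m=cv2.inRange(hsv,(100,150,60),(125,255,255))>0
q=P[m&(np.hypot(P[...,0]-600,P[...,1]-53)<40)&(P[...,2]>100)]; print(np.percentile(q[:,2],[1,99]))
```

```text
t87.2 p [599.7  53.4  99.4] f [ 0.3 -0.4  0.3] tq [-0.01  0.02 -0.03] gap 85.6
scene [336.7 307.6] disc 435.3 -76.1 r 24.3 knobpts [433.4 -76.8  34. ]
scene [388.7 331.9] disc 435.0 -216.8 r 23.9 knobpts [ 434.2 -217.1   33.9]
[122.00490968 161.50029928]
```

View pics/l4.png

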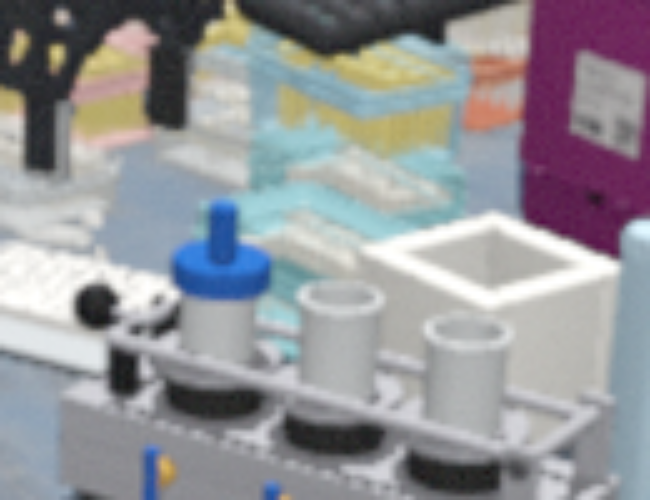

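The lid sits level on funnel 3, with depth readings from 122 to 161.5 mm against 120 to 161 expected. The other two lids have not moved, so lid 2 goes to port 2.

Run:
```python
from r import *
picklid(438.3,-72.6); lidabove(609.8,-13.6)
s=camera("scene"); cv2.imwrite("pics/l5.png",cv2.resize(s["image"][160:345,310:430],None,fx=3.2,fy=3.2)); lids({"scene":s})
```

```text
lid y False t91.0 p [438.6 -72.6 -21.4] f [0.2 0.1 0.5] tq [ 0.02 -0.    0.02] gap 85.1
clampy t91.6 p [438.4 -72.6 -21.7] f [-0.2  0.7  3.6] tq [ 0.12  0.06 -0.01] gap 12.6
clampx t95.5 p [438.3 -72.6 -21.7] f [-0.1 -0.5  4. ] tq [-0.08  0.19 -0.  ] gap 12.7
up t97.1 p [437.7 -72.7 169.7] f [-0.  -0.2 -0.9] tq [0.04 0.01 0.01] gap 12.9
above t98.5 p [609.9 -13.6 114.2] f [ 0.7  0.4 -0.6] tq [ 0.    0.   -0.06] gap 12.9
scene [388.5 331.9] disc 435.8 -215.0 r 25.8 knobpts [ 434.2 -216.7   33.6]
```

View pics/l5.png

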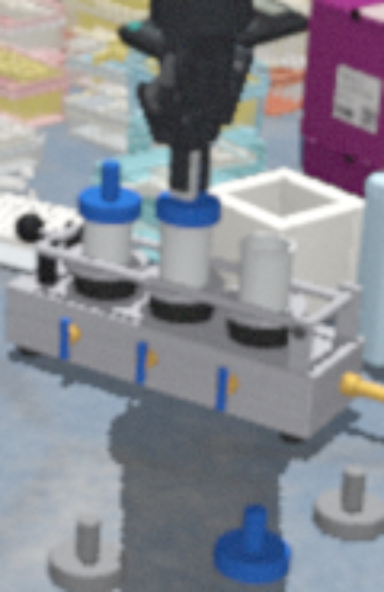

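Lid 2 is centred over funnel 2 at (187,210), and lid 3 has not moved. Lowering, releasing, then lid 3 to port 1.

Run:
```python
from r import *
s=lidon(609.8,-13.6)
if s["eef_pos"][2]+ZO<141:
    open_gripper(); ml(609.8,-13.6,210,120)
    mp(480,-60,210); c=camera("scene"); lids({"scene":c}); cv2.imwrite("pics/l6a.png",cv2.resize(c["image"][170:270,300:430],None,fx=5,fy=5))
    picklid(439,-213); mp(540,-130,230); lidabove(619.4,-80.9)
    c=camera("scene"); cv2.imwrite("pics/l6.png",cv2.resize(c["image"][160:280,310:450],None,fx=5,fy=5))
```

```text
on True t99.2 p [610.  -13.5  99.7] f [ 0.6 -0.1  5.1] tq [-0.06 -0.21 -0.01] gap 12.5
scene [388.4 331.9] disc 434.8 -216.4 r 24.5 knobpts [ 433.9 -216.7   34.2]
lid y False t103.5 p [ 439.3 -213.1  -21.4] f [ 0.2  1.3 -0. ] tq [ 0.01 -0.01 -0.01] gap 85.2
clampy t104.2 p [ 439.1 -213.   -21.7] f [-0.8  0.8  3.1] tq [0.08 0.07 0.02] gap 12.8
clampx t108.1 p [ 439.  -213.1  -21.7] f [-0.1 -0.6  3.4] tq [-0.08  0.26  0.06] gap 12.7
up t109.7 p [ 438.4 -213.   169.6] f [ 0.2 -0.3  0.1] tq [-0.03 -0.05 -0.05] gap 12.9
above t111.4 p [619.5 -81.1 114.2] f [-0.1 -0.7  0.8] tq [ 0.01 -0.03  0.03] gap 13.1
```

View pics/l6.png

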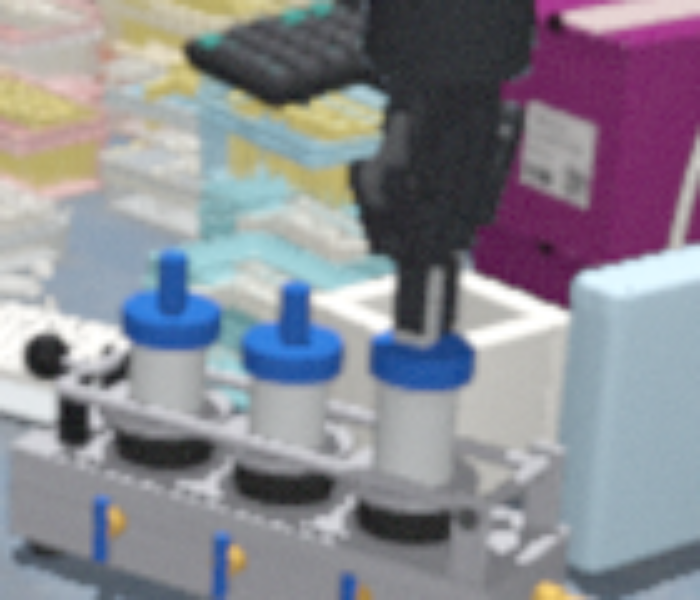

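Lids sit on funnels 3 and 2 at (172,300) and (293,335), and lid 3 is centred over funnel 1 at (423,360). Lower, release, back away and check everything.

Run:
```python
from r import *
s=lidon(619.4,-80.9)
if s["eef_pos"][2]+ZO<141:
    open_gripper(); ml(619.4,-80.9,220,120); mp(430,-60,300); 
    movep((400,-330,260),R0); st()
    o=snap("f"); 
    cv2.imwrite("pics/f.png",np.hstack([cv2.resize(o["scene"]["image"][180:280,300:430],(400,310)),cv2.resize(o["top"]["image"][120:275,290:490],(400,310))]))
    cv2.imwrite("pics/ft.png",o["top"]["image"])
    for n,c in o.items():
        P=cloud(c); hsv=cv2.cvtColor(c["image"],cv2.COLOR_BGR2HSV); m=cv2.inRange(hsv,(100,150,60),(125,255,255))>0
        for p in((619.4,-81),(609.8,-13.6),(600,53.6)):
            q=P[m&(np.hypot(P[...,0]-p[0],P[...,1]-p[1])<32)&(P[...,2]>100)]
            if len(q): d=q[abs(q[:,2]-134)<4][:,:2].astype(np.float32); print(n,p,len(q),np.percentile(q[:,2],[1,99]).round(1),cv2.minEnclosingCircle(d) if len(d)>5 else '')
```

```text
on True t112.1 p [619.6 -80.8  99.6] f [1.6 0.1 5.5] tq [-0.09 -0.25 -0.03] gap 13.3
 t115.5 p [ 400.9 -328.5  260.1] f [-0.3  0.5  0.7] tq [ 0.03  0.02 -0.01] gap 85.0
top (619.4, -81) 417 [122.6 162.9] ((619.278564453125, -79.25218963623047), 24.271635055541992)
top (609.8, -13.6) 415 [123.9 163.8] ((609.9411010742188, -12.101863861083984), 24.06593132019043)
top (600, 53.6) 407 [125.8 163.9] ((600.51416015625, 54.087467193603516), 24.292152404785156)
scene (619.4, -81) 236 [122.6 162. ] ((612.259521484375, -84.37844848632812), 22.964134216308594)
scene (609.8, -13.6) 224 [122.6 161.3] ((603.53125, -17.877859115600586), 23.820026397705078)
scene (600, 53.6) 220 [121.9 161.5] ((593.1954956054688, 50.46583938598633), 24.453651428222656)
```

View pics/f.png

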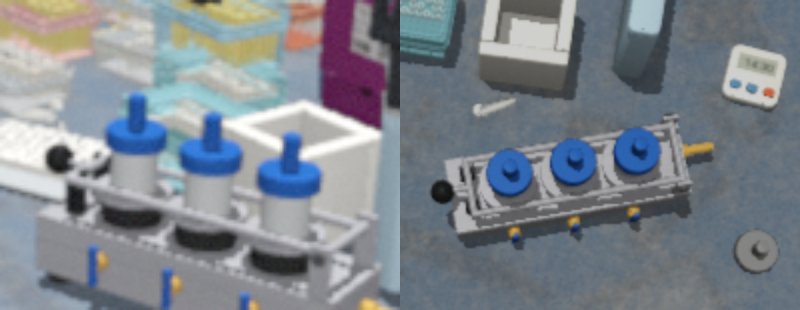

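View pics/ft.png

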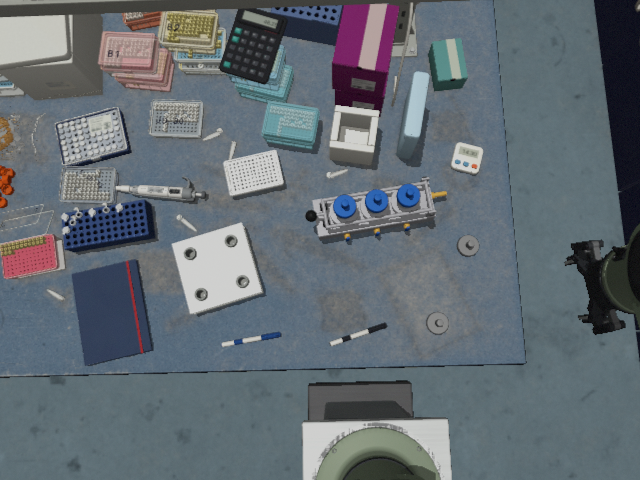

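All three lids are level and centred at top (344,207), (376,201), (408,195). The bail knob is at (311,216), where (311.6,216.1) is predicted for closed. The plate at (253,173), the timer at (466,158) and both grey discs are where they were at the start.

Run:
```python
from workcell import *
finish_job(); print(read_state()["time"])
```

```text
the job is handed in; nothing more can be done
the job is handed in; nothing more can be done
```

The job is handed in, at about 116 s of the 210 s allowed. All three funnels present are seated in the manifold, the bail was swung down into its catch, and each funnel then got a blue lid. There were exactly three lids, so none was left over.

**Final checks (all passed)**
- **Funnels:** the gripper height at home matched to within about 0.1 mm across the three seats. It was about 0.5 mm above the height at which I had gripped them in the rack.
- **Lids:** all three are level and centred, and their depth readings run from about 122 to 163 mm, against 120 to 161 mm expected.
- **Bail:** the knob is within 1 px of where it should be when closed, in both camera views.
- **Bystanders:** the well plate, the timer and both grey look-alikes are where they were at the start. No lid got knocked aside.

**What went wrong or disagreed along the way**
- **Tool height:** the real fingertips are about 39 mm above the reported tool point. Pictures showed it and a light touch on the bench measured it, and I corrected for it throughout.
- **Cameras:** the two views disagreed by 3 to 5 mm at the seats and the rack, and by 6 to 7 mm in x at the finished lids. I settled the first seat by feel and worked from that.
- **First funnel:** it stopped about 4 mm short of home and went in after a 2 mm sideways shift.
- **Bail knob:** my first grip slipped off near 1.7 rad; gripped lower on the knob, the bail closed cleanly.

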